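Open the topping cabinet to its serving mark and refill the pan

ROBOT

A 7-joint arm with a two-finger parallel gripper is mounted at the origin on a cart in front of the work surface, level with it; the furniture and walls round the work are solid. World frame = base frame: x ahead of the robot, y to its left, z up, the work surface at z = 0. Lengths are in m, angles in rad, forces in N, time in s.
With the tool pointing down it reaches from about 0.4 to 0.875 m from the base axis. Payload 6.5 kg.
Tool frame: the origin (TCP) lies at the very end of the fingers, on their centre line; the grasp point (between the pads) lies 19 mm behind it; y points along the fingers, x is the direction in which the jaws open and shut, and the axes are right-handed (so a half turn about y gives the same grasp; the last joint's range is limited). The gripper opens to 88 mm and grips with 3 to 60 N. Pads are 18 mm wide; open, the fingers measure 123 mm over their backs; the gripper's body (75 mm by 187 mm) begins 45 mm behind the grasp point.
Start: joints at [1.189, 0.536, -0.004, 1.538, 0.003, 1.067, -0.071], TCP at [0.202, -0.618, 0.239] pointing down, gripper open.
Joint ranges: [-2.7, 2.7], [-0.37, 2.16], [-1.27, 1.26], [0.24, 2.4], [-1.31, 4.45], [0.19, 1.91], [-2.76, 2.76]. Speed limits (rad/s): [2.39, 2.39, 3.14, 3.14, 3.14, 3.14, 3.14].

INTERFACE

Orientations are given as a unit quaternion [x, y, z, w].
In Python, from station import robot gives the robot as it stands.
- The arm moves only by the tool step_arm, never from a script. Its argument "commands" is a list of rows, each an object of numbers: "fingers": the finger opening in m, from 0 to 0.0881; "tx", "ty", "tz": the shift along the tool's x, y, z in m; "ax", "ay", "az": the turn, a rotation vector about the tool's x, y, z in rad. A call has 1 to 20 rows; each row is the pose to reach, as a shift and turn from the pose commanded when the call began, along the tool's axes at that moment; what a row does not reach only later rows make up. A row lasts 1/8 s, in which the tool goes at most 62.5 mm and 10.7 degrees, less where a joint would pass 70% of its speed; a pose out of reach is approached as far as the arm can. A call with a gripper value outside its range is refused whole. The fingers move at their own pace and stop on an object; "newtons" is the grip in N (left out, the last holds). Time passes only in rows, so rows that repeat a pose let the fingers close. It gives the time, the measured TCP pose, the force and the opening at its end, in the units of the state.
- robot.observe(): the state, without advancing time (a new reading comes with each control period).
- robot.capture(name): name is "scene" or "side" or "wrist"; returns the picture (420x560x3 uint8, red, green, blue); there is no depth.
- robot.camera_info(name): a dict with "vfov" (degrees; the focal length in pixels is half the picture's height over the tangent of half this angle, whatever the lens; pixels are square), "cx", "cy" (the principal point, pixels), "k1" (the pictures are not rectified: a ray, as slopes to the right and down, at radius r is drawn at 1 + k1 r^2 times it, then the intrinsics apply), "R" (3x3) and "t" (3): a world point X has camera coordinates R X + t. Camera axes: x right, y down, z forward; pixel columns grow to the right and rows downward; lengths in m; the calibration is good to about 2 mm. A picture is of the moment at which its call begins: read the wrist's pose just before it. camera_info takes no time and is no camera call; for the wrist camera it gives the pose at the moment of the call.
- robot.sign_off(): hands the job in, once; it reports no verdict.
Trained networks look in the newest picture that a camera, given by its name, has taken for a name from the list of things; names that differ only in an ending like _2 or _b are one class to them, and where a whole thing is asked for, a point or a joint stands for the part that bears it (a point fixed in the world has none). Each returns a list of dicts, best first, with "conf" (0 to 1); they miss things now and then, are a little off and sometimes report something else, mostly with a low value. They report only what shows in the picture. A call takes as long as a camera call.
- robot.trace(camera, query): "mask" (420x560 bool, what is visible of it) and "location" ([column, row] in pixels, amid what is visible of it).
The state is a dict: "time": time; "joint_pos": joint angles; "qvel": joint speeds; "tau": joint torques, N m; "tcp_pos": TCP position; "ee_rot": TCP orientation; "ft_force": force on the tool from outside, world axes, zero at the start; "wrist_torque": the same for the moment, N m; "width": finger opening in m.
Only numpy, scipy, OpenCV 4.12 (cv2) and the standard library are available. Lean on these libraries where they do the work, as an engineer would, in place of code of your own. Each camera call takes 0.05 s, during which the arm holds its last target. There are 200 camera calls.

TASK

Get the topping cabinet ready for service: raise its balanced sash until the pointer tabs stand level with the lines scored on the uprights. Then take the hand scoop, reach in under the sash, tip all three fudge pieces over the raised collar into the sunken pan, and set the empty scoop back down flat on the worktop, leaving the sash at the lines. Do not disturb the cup, pitcher, timer, shaker and spice jar that stand around.

Things in the scene. Friction and masses are not known exactly. Their poses are not given: they have to be found in the camera images.
- topping_cabinet: Sizes here in mm. Fixed steel cabinet, 180 wide (y), 150 deep (x), 417 high, its front facing the robot's right. Origin: centre of its underside, at worktop height; x points from front to back, z up. Deck at 60 with a sunken pan, whose collar stands at 78. Clear cheeks, steel back; a canopy fills the whole depth from 242 up. Uprights at the front corners guide the sash, 75 in front of the origin.
- sash (a joint): The cabinet's front sash, a clear panel in an aluminium frame that slides straight up; m, 0 fully down, 0.155 at the top stop. Spring-balanced: push it up from under its finger lip; it stays at any height, and 2 to 4 N moves it up or down. It starts 0 to 40 mm up; its pointers meet the scored lines at 0.130.
- sash_lip (a point): Middle of the lower front edge of the sash's finger lip: a level strip 122 wide (cabinet y), 6 thick, jutting 23 forward from the bottom rail; this point is 103 in front of the cabinet's origin and 92 above the worktop with the sash down. Axes as the cabinet's. In front of the cabinet below the lip all is open. The rail behind ends 7 below the lip; the sash reaches 148 above it.
- sash_pointer (a point): The right-hand pointer tab on the sash's bottom rail, a small dark tab in front of the right upright (cabinet y -83), 13 above the lip's underside; there is another on the left.
- height_mark (a point): The dark line scored across the front of the right upright, 235 above the worktop; another on the left. Serving height is where the pointer tab lies level with it.
- pan_floor (a point): Centre of the pan's floor, 22 above the worktop; axes as the cabinet's. Inside, the pan is 104 along x (front to back) and 130 along y; its 4 mm walls rise 56 above this point all round. The sash plane is 75 in front of it.
- scoop_grip (a point): Middle of the handle of a loose aluminium hand scoop that stands level on the worktop; 26 above it. Axes as the scoop's: x from handle to nose, z up. The handle is a level bar along x, 120 long, 16 wide, 20 high, rounded; the bowl begins 70 ahead of this point.
- grinder_front (a point): Nearest point of a tall fixed coffee grinder (over 400 high) on the far side of the free space in front of the cabinet: nothing of it stands nearer the robot (smaller x) than this; it spans 130 to either side of y = -30.
- scoop: The same scoop, 110 g; origin under the middle of its bowl, 115 ahead of the grip point and 26 below it; axes as above. The bowl is a flat-bottomed trough 90 long, 65 wide, 3 thick; back wall and sides 42 high, the sides falling to nothing towards the open nose. The loaded scoop balances about 90 ahead of the grip point.
- scoop_nose (a point): Middle of the lower edge of the scoop's open nose, 160 ahead of the grip point and 26 below it. Axes as the scoop's.
- fudge_0_mid (a point): Centre of a loose brown fudge piece, 21 x 26 x 15 mm, 12 g, lying in the scoop's bowl. Fudge slides in the scoop once the nose points down by 14 to 20 degrees; 40 degrees empties it.
- fudge_1_mid (a point): Centre of another such piece in the scoop.
- fudge_2_mid (a point): Centre of another such piece in the scoop.
- espresso_cup: Bystander: white espresso cup, 61 mm wide, 53 mm high; origin at the centre of its underside.
- milk_pitcher: Bystander: steel milk pitcher, 86 mm high; origin at the centre of its underside.
- kitchen_timer: Bystander: wind-up kitchen timer, 67 mm across, 40 mm high; origin at the centre of its underside.
- sugar_shaker: Bystander: sugar shaker with a spout, 65 mm across, 154 mm high; origin at the centre of its underside.
- spice_jar: Bystander: small spice jar with a dark lid, 44 mm across, 96 mm high; origin at the centre of its underside.

How it is judged:
By the outcome, as a careful person would: the job done as asked, in the order asked, and still so for the second after the job is handed in, with the robot touching nothing.
It also fails if it takes over 69 s, if anything falls off the work surface, if the arm or the gripper's body presses on something with over 40 N, if the wrist force passes 120 N, or if a joint passes its speed limit or range.

## Working session

There is one attempt and no reset: what is moved stays moved. The work goes in short steps, Python scripts to look and compute and a tool call to move; the robot and the scene stay as the last step left them, time stands still between calls to the robot, and variables do not carry over. Pictures are saved under pics/ and viewed, about 8 in all and at most 12, crops included, and the job is handed in when it is done.

Besides the shell and the picture viewer there is one more tool, called after ">>>" as name(argument=value, ...), one argument or row to a line, values as JSON. step_arm: Moves the arm, as the interface text tells. Its arguments: {"type":"object","properties":{"commands":{"type":"array","items":{"type":"object","properties":{"fingers":{"type":"number"},"tx":{"type":"number"},"ty":{"type":"number"},"tz":{"type":"number"},"ax":{"type":"number"},"ay":{"type":"number"},"az":{"type":"number"}}}},"newtons":{"type":"number"}},"required":["commands"]}

```bash
mkdir -p pics; ls; cat > h.py <<'E'
import numpy as np, cv2
from station import robot
from scipy.spatial.transform import Rotation as Rn
def snap(c,name=None):
    im=robot.capture(c)
    if name: cv2.imwrite(f'pics/{name}.png',im[:,:,::-1])
    return im
def ray(c,uv,info=None):
    i=info or robot.camera_info(c); f=210/np.tan(np.radians(i['vfov'])/2)
    d=np.array([(uv[0]-i['cx'])/f,(uv[1]-i['cy'])/f]); s=d.copy()
    for _ in range(20): s=d/(1+i['k1']*(s@s))
    R=np.array(i['R']);t=np.array(i['t'])
    v=R.T@np.array([s[0],s[1],1]); return -R.T@t, v/np.linalg.norm(v)
def onz(c,uv,z):
    o,v=ray(c,uv); return o+v*(z-o[2])/v[2]
def proj(c,X):
    i=robot.camera_info(c); f=210/np.tan(np.radians(i['vfov'])/2)
    p=np.array(i['R'])@np.array(X)+np.array(i['t']); s=p[:2]/p[2]; s=s*(1+i['k1']*(s@s))
    return np.array([i['cx'],i['cy']])+f*s
def tri(l):
    A=np.zeros((3,3));b=np.zeros(3)
    for c,uv in l:
        o,v=ray(c,uv);P=np.eye(3)-np.outer(v,v);A+=P;b+=P@o
    X=np.linalg.solve(A,b); return X,[np.linalg.norm(proj(c,X)-uv) for c,uv in l]
E
python3 - <<'E'
from h import *
a=[]
for c in ['scene','side']:
    im=snap(c,c+'0'); a.append(im[:,:,::-1])
    i=robot.camera_info(c); print(c,i['vfov'],i['k1'],-np.array(i['R']).T@np.array(i['t']))
    for q in ['topping_cabinet','sash','sash_lip','sash_pointer','height_mark','pan_floor','scoop_grip','scoop','scoop_nose','grinder_front','fudge_0_mid','espresso_cup','milk_pitcher','kitchen_timer','sugar_shaker','spice_jar']:
        print(q,[(np.round(d['location']).tolist(),round(d['conf'],2),int(d['mask'].sum())) for d in robot.trace(c,q)][:4])
print(robot.observe())
E
```

```text
pics
scene 53.859231731321 -0.07193132958339027 [-0.19052208 -0.37941252  0.81665057]
topping_cabinet [([246.0, 234.0], 0.82, 3891)]
sash [([251.0, 214.0], 0.65, 1727)]
sash_lip [([252.0, 212.0], 0.57, 1731)]
sash_pointer [([247.0, 214.0], 0.65, 1705), ([361.0, 260.0], 0.52, 524), ([244.0, 231.0], 0.31, 3981), ([255.0, 294.0], 0.23, 442)]
height_mark [([243.0, 233.0], 0.86, 3978), ([402.0, 260.0], 0.2, 890)]
pan_floor [([241.0, 229.0], 0.8, 4003), ([331.0, 300.0], 0.67, 1203), ([373.0, 230.0], 0.58, 484)]
scoop_grip [([333.0, 302.0], 0.8, 1079)]
scoop []
scoop_nose [([332.0, 301.0], 0.78, 1151), ([373.0, 231.0], 0.62, 458)]Traceback (most recent call last):
  File "<stdin>", line 7, in <module>
ValueError: it knows: espresso_cup, fudge_0_mid, fudge_1_mid, fudge_2_mid, height_mark, kitchen_timer, milk_pitcher, pan_floor, sash, sash_lip, sash_pointer, scoop, scoop_grip, scoop_nose, spice_jar, sugar_shaker
```

View pics/scene0.png

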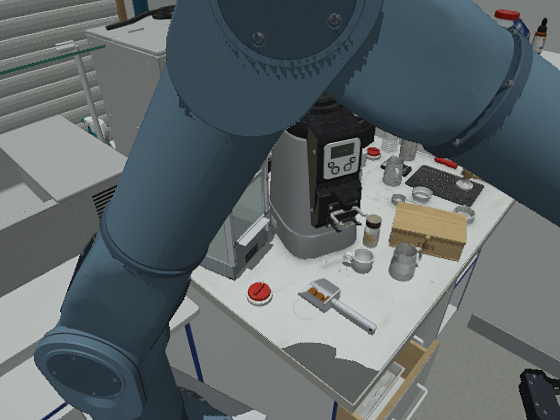

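```bash
python3 - <<'E'
from h import *
im=snap('side','side0')
i=robot.camera_info('side'); print(i['vfov'],i['k1'],-np.array(i['R']).T@np.array(i['t']))
for q in ['sash_lip','sash_pointer','height_mark','scoop_grip','scoop','scoop_nose','fudge_0_mid','kitchen_timer','espresso_cup','sugar_shaker','spice_jar','milk_pitcher']:
    print(q,[(np.round(d['location']).tolist(),round(d['conf'],2),int(d['mask'].sum())) for d in robot.trace('side',q)][:3])
im=snap('scene')
cv2.imwrite('pics/scz.png',cv2.resize(im[150:350,180:440,::-1],None,fx=3,fy=3,interpolation=cv2.INTER_CUBIC))
print(robot.observe())
for uv in [(260,293),(331,300)]: print(onz('scene',uv,0.02))
E
```

```text
48.95892471495793 0.023023713280975272 [0.11286979 0.38038605 1.10650784]
sash_lip []
sash_pointer [([351.0, 163.0], 0.4, 703)]
height_mark [([246.0, 230.0], 0.96, 15463)]
scoop_grip [([352.0, 228.0], 0.61, 1008)]
scoop [([352.0, 233.0], 0.96, 921)]
scoop_nose [([354.0, 233.0], 0.66, 1004), ([324.0, 288.0], 0.65, 556)]
fudge_0_mid []
kitchen_timer [([322.0, 285.0], 0.65, 565)]
espresso_cup [([328.0, 194.0], 0.71, 290)]
sugar_shaker [([162.0, 319.0], 0.8, 598), ([242.0, 231.0], 0.59, 15505)]
spice_jar []
milk_pitcher [([351.0, 161.0], 0.63, 688)]
{'time': 1.2, 'joint_pos': array([ 1.18876463,  0.53639511, -0.00438645,  1.53788088,  0.00261363,
        1.06730454, -0.07117823]), 'qvel': array([0.00044787, 0.00056585, 0.00133045, 0.00038157, 0.00063043,
       0.00067477, 0.00069993]), 'tau': array([-4.97000583e-04, -5.70895457e+01,  9.89478528e-01, -2.51917309e+01,
       -5.62811480e-02,  1.08595580e-02,  2.64051130e-05]), 'tcp_pos': array([ 0.20188482, -0.61785573,  0.23872666]), 'ee_rot': array([ 0.57243741, -0.41513678,  0.41512963, -0.57240217]), 'ft_force': array([-0.06328286, -0.479888  ,  0.07876054]), 'wrist_torque': array([ 0.05641559, -0.037799  ,  0.0230254 ]), 'width': 0.08812445872290581}
[0.40881616 0.00149129 0.02      ]
[ 0.46901684 -0.16766563  0.02      ]
```

View pics/side0.png

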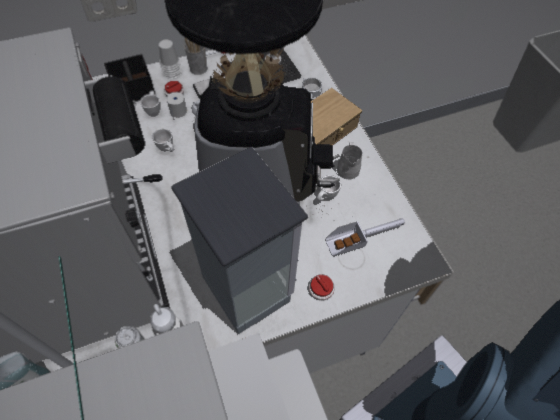

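View pics/scz.png

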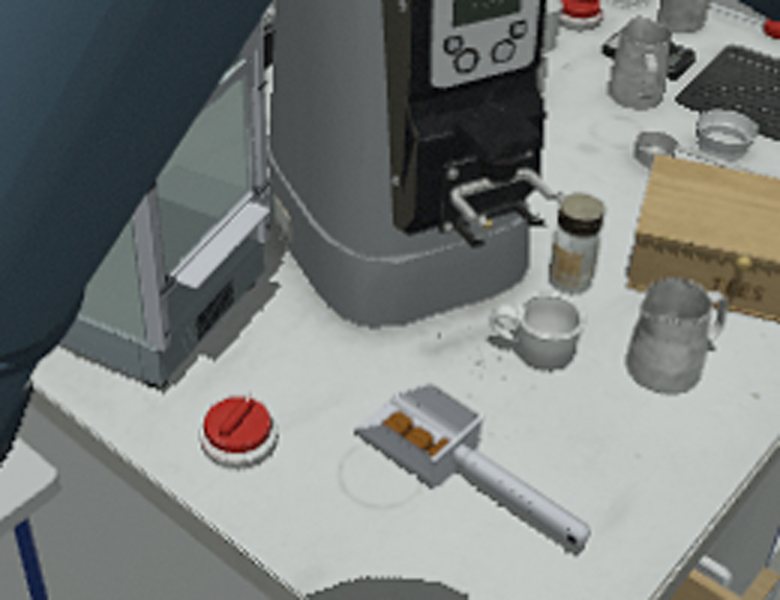

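```bash
python3 - <<'E'
from h import *
for n,uv in dict(A=(172,186),B=(252,150),C=(305,213),D=(217,262)).items(): print(n,onz('side',uv,0.417))
print('baseside',onz('side',(238,332),0),onz('side',(290,298),0), 'basescene',onz('scene',(233.3,279.3),0))
z=lambda u,v:(180+u/3,150+v/3)
print('handle end',onz('scene',z(577,538),.026),'handle front',onz('scene',z(462,460),.03),'nose',onz('scene',z(358,433),0),onz('scene',z(435,385),.04))
print('bowl corner',onz('scene',z(433,486),0))
print('side handle',onz('side',(404,221),.026),onz('side',(366,230),.026))
print('grinder base',[onz('scene',z(*p),0) for p in [(375,327),(525,290),(285,215)]])
print('lip',[onz('scene',z(*p),.11) for p in [(187,287),(270,213)]])
for n,p in dict(cup=(548,368),pit=(668,388),jar=(573,290)).items(): print(n,onz('scene',z(*p),0))
print('Rtool',Rn.from_quat(robot.observe()['ee_rot']).as_matrix().round(3))
i=robot.camera_info('wrist');print(i['vfov'],(-np.array(i['R']).T@i['t']).round(3),np.array(i['R']).round(2))
E
```

```text
A [0.61144972 0.24583496 0.417     ]
B [0.59795032 0.07993803 0.417     ]
C [0.42637919 0.08330614 0.417     ]
D [0.434562   0.25967457 0.417     ]
baseside [ 4.39891073e-01  2.43858286e-01 -2.22044605e-16] [0.43672217 0.08906334 0.        ] basescene [0.433209   0.09932924 0.        ]
handle end [ 0.42515855 -0.28817754  0.026     ] handle front [ 0.45423106 -0.18086621  0.03      ] nose [ 0.46621902 -0.08196959  0.        ] [ 0.51243111 -0.13197432  0.04      ]
bowl corner [ 0.44221968 -0.16222214  0.        ]
side handle [ 0.42762973 -0.29098454  0.026     ] [ 0.46625595 -0.18706369  0.026     ]
grinder base [array([ 0.59231022, -0.03946795,  0.        ]), array([ 0.70592198, -0.14869656,  0.        ]), array([0.70334461, 0.11670268, 0.        ])]
lip [array([0.4586853 , 0.07786923, 0.11      ]), array([0.57931494, 0.06349884, 0.11      ])]
cup [ 6.14688951e-01 -2.03225368e-01 -1.11022302e-16]
pit [ 6.39291477e-01 -3.08241972e-01  1.11022302e-16]
jar [ 0.72716182 -0.19085117  0.        ]
Rtool [[ 0.311 -0.     0.951]
 [-0.951 -0.     0.311]
 [ 0.    -1.    -0.   ]]
70.78195407551057 [ 0.272 -0.594  0.384] [[ 0.31 -0.95  0.  ]
 [-0.91 -0.3   0.29]
 [-0.27 -0.09 -0.96]]
```

```bash
cat >> h.py <<'E'
def ori(yaw,a):  # deg: yaw from +y towards +x, a below horizontal
    y,a=np.radians([yaw,a]); h=np.array([np.sin(y),np.cos(y),0])
    X=np.array([np.cos(y),-np.sin(y),0]); Y=np.cos(a)*h-np.sin(a)*np.array([0,0,1])
    return np.c_[X,Y,np.cross(X,Y)]
def go(p,R,p0=None,R0=None):
    s=robot.observe(); R0=Rn.from_quat(s['ee_rot']).as_matrix() if R0 is None else R0
    p0=s['tcp_pos'] if p0 is None else p0
    t=R0.T@(np.array(p)-p0); r=Rn.from_matrix(R0.T@R).as_rotvec()
    print('t',t.round(4),'r',r.round(3),'deg',np.degrees(np.linalg.norm(r)).round(1))
E
python3 - <<'E'
from h import *
go([.42,-.27,.22],ori(15,35))
E
```

```text
t [-0.2629  0.0187  0.3154] r [ 0.877 -0.913  0.475] deg 77.5
```

>>> step_arm(
  commands=[
    {"tx": -0.03, "ty": -0.02, "tz": 0.03, "ax": 0.11, "ay": -0.114, "az": 0.06},
    {"tx": -0.06, "ty": -0.03, "tz": 0.07, "ax": 0.22, "ay": -0.228, "az": 0.119},
    {"tx": -0.09, "ty": -0.03, "tz": 0.11, "ax": 0.33, "ay": -0.342, "az": 0.178},
    {"tx": -0.12, "ty": -0.03, "tz": 0.15, "ax": 0.44, "ay": -0.456, "az": 0.237},
    {"tx": -0.15, "ty": -0.02, "tz": 0.19, "ax": 0.55, "ay": -0.57, "az": 0.297},
    {"tx": -0.19, "ty": 0.0, "tz": 0.23, "ax": 0.66, "ay": -0.685, "az": 0.356},
    {"tx": -0.23, "ty": 0.01, "tz": 0.28, "ax": 0.77, "ay": -0.8, "az": 0.416},
    {"tx": -0.263, "ty": 0.019, "tz": 0.315, "ax": 0.877, "ay": -0.913, "az": 0.475},
    {"tx": -0.263, "ty": 0.019, "tz": 0.315, "ax": 0.877, "ay": -0.913, "az": 0.475},
    {"tx": -0.263, "ty": 0.019, "tz": 0.315, "ax": 0.877, "ay": -0.913, "az": 0.475},
  ],
)

```text
schema error: expected keys fingers, tx, ty, tz, ax, ay, az
```

```bash
python3 - <<'E'
from h import *
s=robot.observe(); print(s['time'],s['tcp_pos'],s['joint_pos'].round(2)); print(Rn.from_quat(s['ee_rot']).as_matrix().round(3)-ori(15,35).round(3))
im=snap('wrist'); cv2.imwrite('pics/w1.png',cv2.resize(im[:,:,::-1],None,fx=1.4,fy=1.4))
for q in ['sash_lip','sash_pointer','height_mark','scoop','scoop_grip','scoop_nose','fudge_0_mid']:
    print(q,[(np.round(d['location']).tolist(),round(d['conf'],2),int(d['mask'].sum())) for d in robot.trace('wrist',q)][:3])
E
```

```text
1.2 [ 0.20188482 -0.61785573  0.23872666] [ 1.19  0.54 -0.    1.54  0.    1.07 -0.07]
[[-0.655 -0.212  0.803]
 [-0.692 -0.791 -0.243]
 [ 0.    -0.426 -0.819]]
sash_lip []
sash_pointer []
height_mark []
scoop []
scoop_grip []
scoop_nose []
fudge_0_mid []
```

View pics/w1.png

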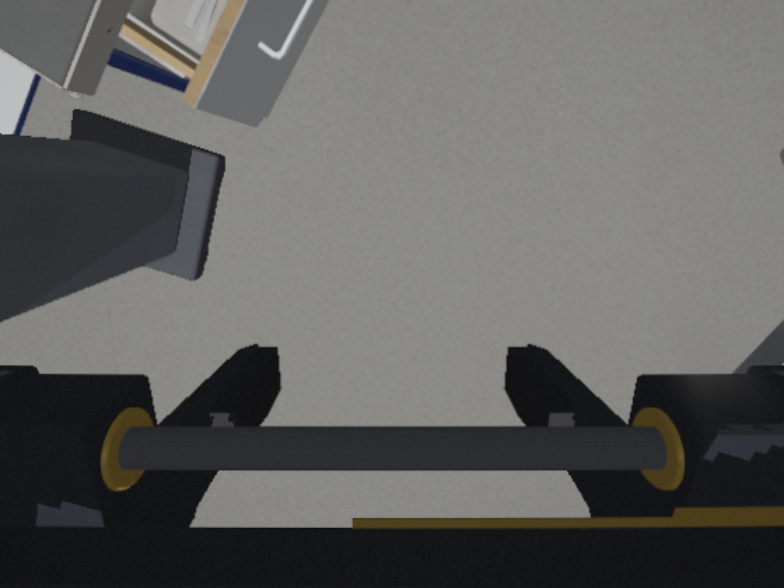

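The move was refused because `fingers` was missing, so the picture only shows floor, with the fingertips at about (260,350) and (520,350). I'll resend with all keys.

>>> step_arm(
  commands=[
    {"fingers": 0, "tx": -0.03, "ty": -0.02, "tz": 0.03, "ax": 0.11, "ay": -0.114, "az": 0.06},
    {"fingers": 0, "tx": -0.06, "ty": -0.03, "tz": 0.07, "ax": 0.22, "ay": -0.228, "az": 0.119},
    {"fingers": 0, "tx": -0.09, "ty": -0.03, "tz": 0.11, "ax": 0.33, "ay": -0.342, "az": 0.178},
    {"fingers": 0, "tx": -0.12, "ty": -0.03, "tz": 0.15, "ax": 0.44, "ay": -0.456, "az": 0.237},
    {"fingers": 0, "tx": -0.15, "ty": -0.02, "tz": 0.19, "ax": 0.55, "ay": -0.57, "az": 0.297},
    {"fingers": 0, "tx": -0.19, "ty": 0.0, "tz": 0.23, "ax": 0.66, "ay": -0.685, "az": 0.356},
    {"fingers": 0, "tx": -0.23, "ty": 0.01, "tz": 0.28, "ax": 0.77, "ay": -0.8, "az": 0.416},
    {"fingers": 0, "tx": -0.263, "ty": 0.019, "tz": 0.315, "ax": 0.877, "ay": -0.913, "az": 0.475},
    {"fingers": 0, "tx": -0.263, "ty": 0.019, "tz": 0.315, "ax": 0.877, "ay": -0.913, "az": 0.475},
    {"fingers": 0, "tx": -0.263, "ty": 0.019, "tz": 0.315, "ax": 0.877, "ay": -0.913, "az": 0.475},
  ],
  newtons=20,
)

```text
time: 2.85
tcp_pos: [0.4194, -0.271, 0.2195]
ee_rot: [-0.299, 0.04, -0.125, 0.945]
ft_force: [-0.1, 0.6, -0.2]
width: 0.0003
```

```bash
python3 - <<'E'
from h import *
s=robot.observe(); print(s['time'],s['tcp_pos'],s['joint_pos'].round(2)); print(Rn.from_quat(s['ee_rot']).as_matrix().round(3)-ori(15,35).round(3))
im=snap('wrist'); cv2.imwrite('pics/w2.png',cv2.resize(im[:,:,::-1],None,fx=1.4,fy=1.4))
for q in ['sash_lip','sash_pointer','height_mark','scoop','scoop_grip','scoop_nose','fudge_0_mid']:
    print(q,[(np.round(d['location']).tolist(),round(d['conf'],2),int(d['mask'].sum())) for d in robot.trace('wrist',q)][:3])
E
```

```text
2.85 [ 0.41935304 -0.27103275  0.21950886] [ 1.27  0.77 -0.51  1.65 -0.46  1.36  0.75]
[[-0.001  0.001  0.002]
 [-0.002 -0.001  0.001]
 [-0.    -0.001 -0.001]]
sash_lip [([274.0, 43.0], 0.92, 9414), ([232.0, 179.0], 0.18, 1192)]
sash_pointer [([277.0, 43.0], 0.6, 9394)]
height_mark [([277.0, 61.0], 0.56, 15850)]
scoop [([300.0, 237.0], 0.71, 1913)]
scoop_grip [([297.0, 239.0], 0.92, 1683)]
scoop_nose []
fudge_0_mid []
```

View pics/w2.png

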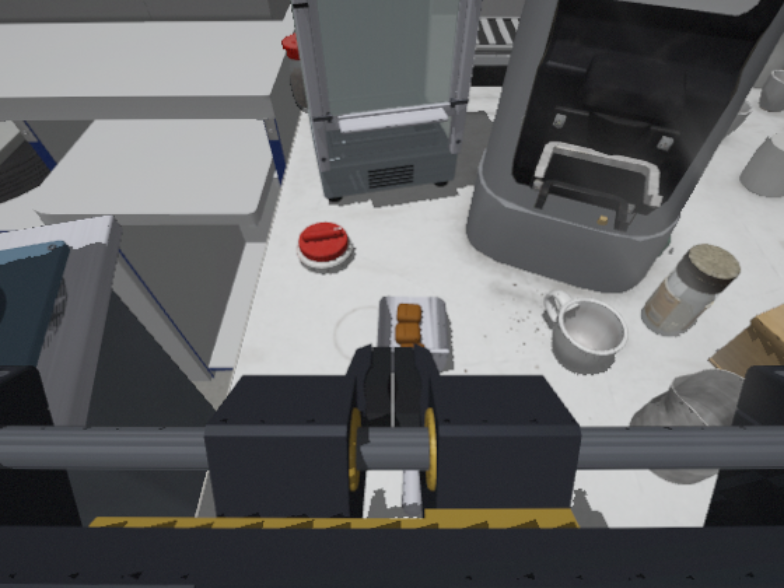

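The closed gripper is above the scoop handle. At 1.4x scale the lip runs from (340,128) to (452,112), the cabinet's front base corners are (328,197) and (447,184), and the timer is at (325,243).

```bash
python3 - <<'E'
from h import *
im=snap('wrist'); c=im[40:150,195:345,::-1]; cv2.imwrite('pics/w2z.png',cv2.resize(c,None,fx=5,fy=5,interpolation=cv2.INTER_CUBIC))
for uv in [(328,197),(447,184)]: print('base',onz('wrist',np.array(uv)/1.4,0))
z=lambda u,v:(180+u/3,150+v/3)
for w,s in [((342,132),(187,287)),((452,115),(270,213))]:
    print('lip',tri([('wrist',np.array(w)/1.4),('scene',z(*s))]))
print('timer',onz('wrist',np.array([325,262])/1.4,0),'scoop corners',onz('wrist',np.array([452,368])/1.4,0),onz('wrist',np.array([412,297])/1.4,0.0))
E
```

```text
base [0.43226427 0.11659688 0.        ]
base [0.59940183 0.10111394 0.        ]
lip (array([0.45440064, 0.07482741, 0.11601808]), [np.float64(0.679254748454714), np.float64(0.3965145465122181)])
lip (array([0.57314314, 0.05909809, 0.12289078]), [np.float64(3.8050800042598762), np.float64(2.0079132943715785)])
timer [ 0.40856815 -0.00159286  0.        ] scoop corners [ 0.50566417 -0.17316333  0.        ] [ 0.49324491 -0.07885373  0.        ]
```

View pics/w2z.png

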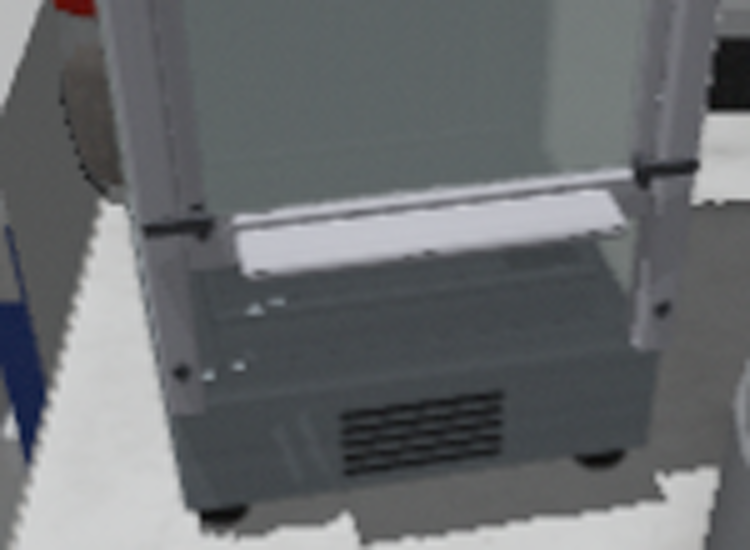

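```bash
cat > fit.py <<'E'
from h import *
from scipy.optimize import least_squares
z=lambda u,v:(180+u/3,150+v/3); w=lambda u,v:(195+u/5,40+v/5)
obs=[('wrist',w(247,277),(-.103,.061,.092,1)),('wrist',w(630,228),(-.103,-.061,.092,1)),
('scene',z(187,287),(-.103,.061,.092,1)),('scene',z(270,213),(-.103,-.061,.092,1)),
('wrist',w(180,228),(-.085,.083,.105,1)),('wrist',w(668,170),(-.085,-.083,.105,1)),
('wrist',w(186,510),(-.075,.09,.01,0)),('wrist',w(658,447),(-.075,-.09,.01,0)),
('side',(252,150),(-.075,-.09,.417,0)) if 0 else ('side',(305,213),(-.075,.09,.417,0))][:8]
def P(p,c):
    th=p[2]; X=np.array([np.sin(th),np.cos(th)]);Y=np.array([-np.cos(th),np.sin(th)])
    return np.r_[p[:2]+c[0]*X+c[1]*Y,c[2]+c[3]*p[3]]
f=lambda p:np.concatenate([proj(c,P(p,k))-uv for c,uv,k in obs])
r=least_squares(f,[.52,.17,.1,.02],loss='soft_l1',x_scale=[.01,.01,.05,.01])
print(r.x,r.fun.reshape(-1,2).round(1).tolist())
p=r.x
for n,c in dict(lipmid=(-.103,0,.092,1),pan=(0,0,.022,0),frontcoll=(-.056,0,.078,0),bR=(-.075,-.09,.417,0),C=(-.075,.09,.417,0)).items(): print(n,P(p,c).round(4))
print(proj('side',P(p,(-.075,.09,.417,0))),proj('side',P(p,(-.075,-.09,.417,0))))
E
python3 fit.py
```

```text
[0.52237245 0.17204783 0.06287899 0.02194524] [[0.4, 1.3], [-0.0, 2.7], [0.7, 0.3], [-1.1, -0.8], [-2.8, -1.4], [3.2, -0.5], [0.3, -0.6], [-1.2, 0.1]]
lipmid [0.5159 0.0693 0.1139]
pan [0.5224 0.172  0.022 ]
frontcoll [0.5189 0.1162 0.078 ]
bR [0.6075 0.0915 0.417 ]
C [0.4278 0.1029 0.417 ]
[295.62489115 217.89277281] [244.20039283 149.5289378 ]
```

```bash
python3 - <<'E'
from h import *
R=ori(15,35)
go([.48,0.0,.15],R,[.42,-.27,.22],R)
go([.498,0.05,.07],R,[.42,-.27,.22],R)
go([.505,0.087,.07],R,[.42,-.27,.22],R)
go([0,0,.01],R,[0,0,0],R)
E
```

```text
t [-0.0119  0.2665  0.1012] r [0. 0. 0.] deg 0.0
t [-0.0075  0.3558  0.066 ] r [0. 0. 0.] deg 0.0
t [-0.0103  0.3865  0.0875] r [0. 0. 0.] deg 0.0
t [ 0.     -0.0057  0.0082] r [0. 0. 0.] deg 0.0
```

>>> step_arm(
  commands=[
    {"fingers": 0, "tx": -0.003, "ty": 0.05, "tz": 0.02, "ax": 0, "ay": 0, "az": 0},
    {"fingers": 0, "tx": -0.005, "ty": 0.105, "tz": 0.04, "ax": 0, "ay": 0, "az": 0},
    {"fingers": 0, "tx": -0.008, "ty": 0.16, "tz": 0.06, "ax": 0, "ay": 0, "az": 0},
    {"fingers": 0, "tx": -0.01, "ty": 0.21, "tz": 0.08, "ax": 0, "ay": 0, "az": 0},
    {"fingers": 0, "tx": -0.012, "ty": 0.2665, "tz": 0.101, "ax": 0, "ay": 0, "az": 0},
    {"fingers": 0, "tx": -0.01, "ty": 0.31, "tz": 0.083, "ax": 0, "ay": 0, "az": 0},
    {"fingers": 0, "tx": -0.008, "ty": 0.356, "tz": 0.066, "ax": 0, "ay": 0, "az": 0},
    {"fingers": 0, "tx": -0.008, "ty": 0.356, "tz": 0.066, "ax": 0, "ay": 0, "az": 0},
    {"fingers": 0, "tx": -0.009, "ty": 0.371, "tz": 0.077, "ax": 0, "ay": 0, "az": 0},
    {"fingers": 0, "tx": -0.01, "ty": 0.386, "tz": 0.0875, "ax": 0, "ay": 0, "az": 0},
    {"fingers": 0, "tx": -0.01, "ty": 0.386, "tz": 0.0875, "ax": 0, "ay": 0, "az": 0},
  ],
)

```text
time: 4.68
tcp_pos: [0.5049, 0.088, 0.0712]
ee_rot: [-0.298, 0.038, -0.124, 0.946]
ft_force: [0.4, 0.4, 0.0]
width: 0.0006
```

```bash
python3 - <<'E'
from h import *
s=robot.observe(); print(s['time'],s['tcp_pos'],s['ft_force'],s['joint_pos'].round(2))
im=snap('wrist'); cv2.imwrite('pics/w3.png',cv2.resize(im[:,:,::-1],None,fx=1.4,fy=1.4))
E
```

```text
4.675 [0.50489283 0.08803831 0.07119183] [0.37443354 0.39440051 0.0126473 ] [ 0.89  0.99 -0.76  2.07 -0.77  0.5   0.84]
```

View pics/w3.png

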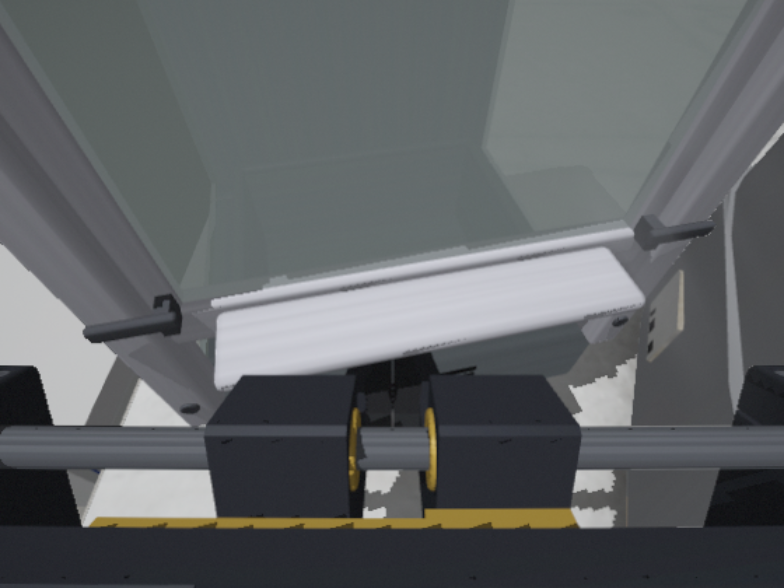

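>>> step_arm(
  commands=[
    {"fingers": 0, "tx": 0, "ty": -0.006, "tz": 0.008, "ax": 0, "ay": 0, "az": 0},
    {"fingers": 0, "tx": 0, "ty": -0.009, "tz": 0.013, "ax": 0, "ay": 0, "az": 0},
    {"fingers": 0, "tx": 0, "ty": -0.012, "tz": 0.017, "ax": 0, "ay": 0, "az": 0},
    {"fingers": 0, "tx": 0, "ty": -0.016, "tz": 0.023, "ax": 0, "ay": 0, "az": 0},
    {"fingers": 0, "tx": 0, "ty": -0.021, "tz": 0.03, "ax": 0, "ay": 0, "az": 0},
    {"fingers": 0, "tx": 0, "ty": -0.026, "tz": 0.037, "ax": 0, "ay": 0, "az": 0},
    {"fingers": 0, "tx": 0, "ty": -0.029, "tz": 0.041, "ax": 0, "ay": 0, "az": 0},
    {"fingers": 0, "tx": 0, "ty": -0.029, "tz": 0.041, "ax": 0, "ay": 0, "az": 0},
  ],
)

```text
time: 5.72
tcp_pos: [0.5049, 0.0863, 0.1205]
ee_rot: [-0.298, 0.039, -0.125, 0.946]
ft_force: [0.4, -0.3, -0.6]
width: 0.0005
```

```bash
python3 - <<'E'
from h import *
s=robot.observe(); print(s['time'],s['tcp_pos'],s['ft_force'],s['joint_pos'].round(2))
im=snap('wrist','w4')
for q in ['sash_lip','sash_pointer','sash']:
    print(q,[(np.round(d['location']).tolist(),round(d['conf'],2),int(d['mask'].sum())) for d in robot.trace('wrist',q)][:3])
E
```

```text
5.725 [0.50494026 0.08625291 0.12054695] [ 0.43803463 -0.28551946 -0.61001632] [ 0.9   0.87 -0.78  2.08 -0.79  0.56  0.77]
sash_lip [([264.0, 108.0], 0.66, 114463)]
sash_pointer [([264.0, 108.0], 0.73, 114574)]
sash [([265.0, 112.0], 0.96, 114811)]
```

>>> step_arm(
  commands=[
    {"fingers": 0, "tx": 0, "ty": -0.005, "tz": 0.007, "ax": 0, "ay": 0, "az": 0},
    {"fingers": 0, "tx": 0, "ty": -0.01, "tz": 0.014, "ax": 0, "ay": 0, "az": 0},
    {"fingers": 0, "tx": 0, "ty": -0.015, "tz": 0.021, "ax": 0, "ay": 0, "az": 0},
    {"fingers": 0, "tx": 0, "ty": -0.02, "tz": 0.028, "ax": 0, "ay": 0, "az": 0},
    {"fingers": 0, "tx": 0, "ty": -0.025, "tz": 0.035, "ax": 0, "ay": 0, "az": 0},
    {"fingers": 0, "tx": 0, "ty": -0.03, "tz": 0.042, "ax": 0, "ay": 0, "az": 0},
    {"fingers": 0, "tx": 0, "ty": -0.034, "tz": 0.049, "ax": 0, "ay": 0, "az": 0},
    {"fingers": 0, "tx": 0, "ty": -0.034, "tz": 0.049, "ax": 0, "ay": 0, "az": 0},
  ],
)

```text
time: 6.92
tcp_pos: [0.5053, 0.0864, 0.1804]
ee_rot: [-0.298, 0.039, -0.125, 0.945]
ft_force: [-0.1, -0.8, -0.3]
width: 0.0001
```

```bash
python3 - <<'E'
from h import *
s=robot.observe(); print(s['time'],s['tcp_pos'],s['ft_force'],s['joint_pos'].round(2))
im=snap('wrist'); cv2.imwrite('pics/w5.png',cv2.resize(im[:,:,::-1],None,fx=1.4,fy=1.4))
E
```

```text
6.925 [0.50528102 0.08638413 0.18038746] [-0.11403861 -0.84296876 -0.3162752 ] [ 0.92  0.74 -0.8   2.08 -0.8   0.66  0.68]
```

View pics/w5.png

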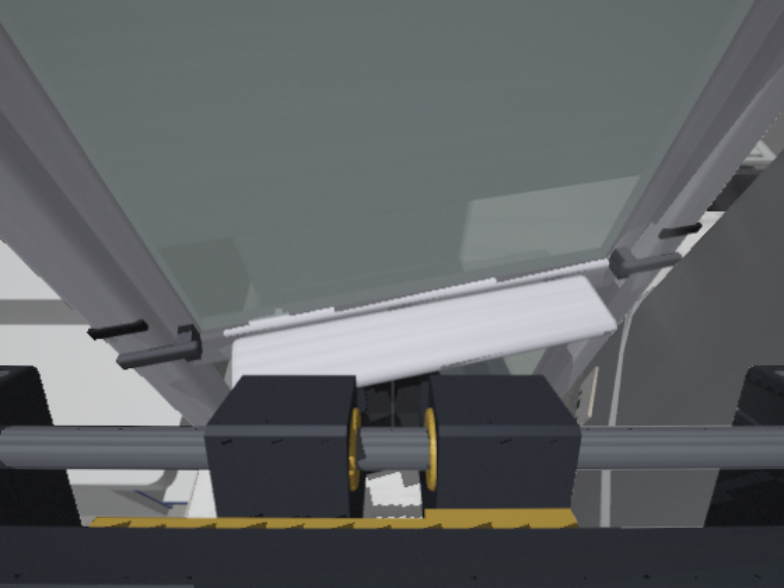

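At 1.4x scale the left mark is at (118,330) and its pointer at (160,354). The right mark is at (680,230) and its pointer at (655,261). The pointers are still below the lines.

```bash
cat > fit2.py <<'E'
from h import *
from scipy.optimize import least_squares
from fit import P
# marks/pointers in current wrist view: unknown cabinet pose corr, s, standoffs
O=[('m',118,330,.083),('m',680,230,-.083),('p',160,354,.083),('p',655,261,-.083),('l',233,344,.061),('l',586,279,-.061),('f',616,326,-.061)]
def f(q):
    p=q[:4]; e=[]
    for k,u,v,y in O:
        c={'m':(q[4],y,.235,0),'p':(q[5],y,.105,1),'l':(-.080,y,.098,1),'f':(-.103,y,.098,1)}[k]
        e+=list(proj('wrist',P(p,c))-np.array([u,v])/1.4)
    return np.r_[e,(q[:2]-[.522,.172])/.003,(q[2]-.063)/.02,(q[4:6]+.085)/.005]
r=least_squares(f,[.522,.172,.063,.11,-.085,-.085],x_scale=[.01,.01,.05,.01,.01,.01])
print(r.x.round(4)); print(r.fun.round(1))
E
python3 fit2.py | tail -3
```

```text
[ 0.518   0.1707  0.0354  0.1127 -0.0859 -0.0836]
[ 2.9 -0.5  2.1 -0.4 -4.8  0.7 -2.4  0.1  2.5 -0.9 -2.3 -1.3  1.4  2.3
 -1.3 -0.4 -1.4 -0.2  0.3]
```

```bash
python3 - <<'E'
from h import *
R=Rn.from_quat([-0.298, 0.039, -0.125, 0.945]).as_matrix(); p=np.array([.5053,.0864,.1804])
for d in [(0,0,.015),(0,-.005,-.02),(-.005,-.06,-.03)]: go(p+d,R,p,R)
go([.495,-.06,.137],ori(5,10),p,R)
E
```

```text
t [ 0.     -0.0086  0.0123] r [0. 0. 0.] deg 0.0
t [ 0.0013  0.0075 -0.0192] r [0. 0. 0.] deg 0.0
t [ 0.0107 -0.0313 -0.0586] r [0. 0. 0.] deg 0.0
t [ 0.028  -0.0931 -0.1182] r [ 0.435 -0.067  0.164] deg 26.9
```

```bash
python3 - <<'E'
from h import *
R=Rn.from_quat([-0.298, 0.039, -0.125, 0.945]).as_matrix(); p=np.array([.5053,.0864,.1804])
go([.465,-.06,.137],ori(15,10),p,R)
E
```

```text
t [-0.0009 -0.0995 -0.1226] r [0.436 0.    0.001] deg 25.0
```

>>> step_arm(
  commands=[
    {"fingers": 0, "tx": 0, "ty": -0.003, "tz": 0.004, "ax": 0, "ay": 0, "az": 0},
    {"fingers": 0, "tx": 0, "ty": -0.006, "tz": 0.008, "ax": 0, "ay": 0, "az": 0},
    {"fingers": 0, "tx": 0, "ty": -0.0086, "tz": 0.0123, "ax": 0, "ay": 0, "az": 0},
    {"fingers": 0, "tx": 0, "ty": -0.0086, "tz": 0.0123, "ax": 0, "ay": 0, "az": 0},
    {"fingers": 0, "tx": 0, "ty": -0.0086, "tz": 0.0123, "ax": 0, "ay": 0, "az": 0},
  ],
)

```text
time: 7.6
tcp_pos: [0.5049, 0.0866, 0.1949]
ee_rot: [-0.298, 0.039, -0.125, 0.946]
ft_force: [0.7, -0.2, 0.5]
width: 0.0002
```

```bash
python3 - <<'E'
from h import *
s=robot.observe(); print(s['time'],s['tcp_pos'],s['ft_force'])
R=Rn.from_quat(s['ee_rot']).as_matrix(); p=s['tcp_pos']
for d in [(0,-.005,-.03),(-.005,-.06,-.04)]: go(p+d,R,p,R)
go([.465,-.06,.137],ori(15,10),p,R)
E
```

```text
7.6 [0.50493045 0.08662427 0.19490055] [ 0.72258113 -0.17573042  0.45543751]
t [ 0.0013  0.0133 -0.0273] r [0. 0. 0.] deg 0.0
t [ 0.0107 -0.0256 -0.0668] r [0. 0. 0.] deg 0.0
t [-0.0006 -0.0913 -0.1346] r [0.436 0.    0.   ] deg 25.0
```

>>> step_arm(
  commands=[
    {"fingers": 0, "tx": 0.001, "ty": 0.007, "tz": -0.014, "ax": 0, "ay": 0, "az": 0},
    {"fingers": 0, "tx": 0.001, "ty": 0.0133, "tz": -0.0273, "ax": 0, "ay": 0, "az": 0},
    {"fingers": 0, "tx": 0.005, "ty": -0.005, "tz": -0.045, "ax": 0, "ay": 0, "az": 0},
    {"fingers": 0, "tx": 0.01, "ty": -0.0256, "tz": -0.0668, "ax": 0, "ay": 0, "az": 0},
    {"fingers": 0, "tx": 0.005, "ty": -0.058, "tz": -0.1, "ax": 0.15, "ay": 0, "az": 0},
    {"fingers": 0, "tx": 0.0, "ty": -0.0913, "tz": -0.1346, "ax": 0.3, "ay": 0, "az": 0},
    {"fingers": 0, "tx": 0.0, "ty": -0.0913, "tz": -0.1346, "ax": 0.436, "ay": 0, "az": 0},
    {"fingers": 0, "tx": 0.0, "ty": -0.0913, "tz": -0.1346, "ax": 0.436, "ay": 0, "az": 0},
    {"fingers": 0, "tx": 0.0, "ty": -0.0913, "tz": -0.1346, "ax": 0.436, "ay": 0, "az": 0},
  ],
)

```text
time: 8.72
tcp_pos: [0.4657, -0.0591, 0.1375]
ee_rot: [-0.087, 0.011, -0.129, 0.988]
ft_force: [0.2, 1.2, 0.6]
width: 0.0003
```

```bash
python3 - <<'E'
from h import *
s=robot.observe(); print(s['time'],s['tcp_pos'],s['ft_force'],s['joint_pos'].round(2))
i=robot.camera_info('wrist');print((-np.array(i['R']).T@i['t']).round(4),np.array(i['R']).round(2)[2])
im=snap('wrist'); 
for y in (.083,-.083):
    from fit import P
    print(proj('wrist',P([.52,.171,.05,0],(-.085,y,.235,0))))
cv2.imwrite('pics/w6.png',cv2.resize(im[0:220,140:480,::-1],None,fx=2.3,fy=2.3,interpolation=cv2.INTER_CUBIC))
E
```

```text
8.725 [ 0.4657259  -0.05905712  0.13753033] [0.20475422 1.23935148 0.56340144] [ 1.22  1.14 -0.69  1.87 -0.66  1.1   0.95]
[ 0.4309 -0.1845  0.2361] [ 0.23  0.86 -0.45]
[ 0.53181099  0.33870845 -0.26520247  0.10246648] [[6.0, 0.0], [3.7, 5.5], [-40.8, -50.1], [-53.0, -49.4], [-2.2, -1.2], [0.7, 6.6], [-0.6, 74.0], [-5.7, 64.2]]
lipmid [0.5588 0.2393 0.1945]
pan [0.5318 0.3387 0.022 ]
frontcoll [0.5465 0.2847 0.078 ]
bR [0.6383 0.2899 0.417 ]
C [0.4646 0.2427 0.417 ]
[216.16635521 243.55161584] [143.11681059 187.50372425]
[194.39150165  61.77720708]
[381.97274566  62.01718423]
```

View pics/w6.png

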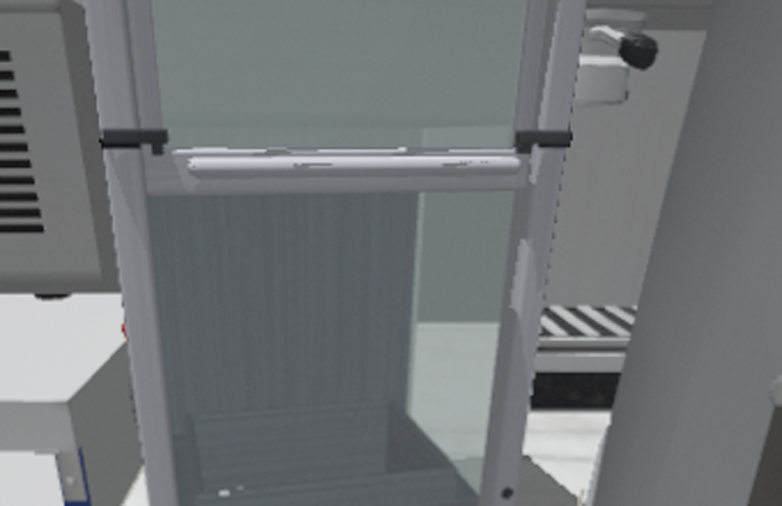

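The pointer tabs, at (135,138) and (545,138) in the crop, lie on the scored lines to within a few pixels. I'll check the pixel profile numerically.

```bash
python3 - <<'E'
from h import *
g=cv2.cvtColor(snap('wrist'),cv2.COLOR_RGB2GRAY)
print(list(range(182,214,2)));
for r in range(53,69): print(r,g[r,182:214:2])
print(list(range(362,392,2)))
for r in range(53,69): print(r,g[r,362:392:2])
E
```

```text
[182, 184, 186, 188, 190, 192, 194, 196, 198, 200, 202, 204, 206, 208, 210, 212]
53 [ 89 137 130 130 129 126 126 126 112  95 118 114 113 113 112 122]
54 [ 88 137 129 130 128 126 126 127 113  94 119 114 113 113 111 122]
55 [ 89 139 124 124 123 121 121 121 110  92 119 114 113 112 110 123]
56 [ 89 130  99 100  98  96  97  97  94  89  95  95  94  93  92 109]
57 [ 90 110  64  65  65  64  64  64  63  62  63  58  62  61  63  71]
58 [ 91 105  54  55  53  53  53  52  53  48  47  44  47  47  47  63]
59 [ 91 119  54  53  50  53  52  52  53  47  44  47  48  45  45  57]
60 [90 97 52 53 50 55 50 50 51 45 48 45 45 46 46 52]
61 [88 48 49 48 48 48 48 46 46 47 46 47 46 45 45 56]
62 [88 22 45 42 42 44 44 41 38 41 41 42 40 41 43 62]
63 [ 90  24  29  27  26  26  26  25  25  37 107 112  45  45  60 121]
64 [ 92  23  20  24  21  21  22  18  20  29 115 116  61  48  60 119]
65 [ 91  87 109 112 122 121 119 112 112 102 113 116  61  45  54 115]
66 [ 90  94 132 119 130 128 124 119 119 108 113 113  74  46  56 114]
67 [ 91  94 136 119 129 127 117 118 118 108 105 113  78  61  71 112]
68 [ 90  96 137 119 129 119 114 
[... 452 characters left out ...]
5  61  61  61  62  61  63  64  62  64  59  59 123]
59 [123  65  59  56  55  55  55  55  57  57  54  56  53  43 123]
60 [122  62  57  53  55  54  56  55  56  57  56  55  51  45 123]
61 [122  62  57  54  54  52  53  53  53  53  55  54  53  39 123]
62 [118  60  48  46  46  47  50  50  50  49  52  52  49 108 124]
63 [114  63  56  50  50 122  66  38  37  38  38  40  40 121 123]
64 [111  64  56  47  49 133  81  50  50  50  48  50  35 121 124]
65 [193 120  58  49  49 135 136 122 117 107 105 108 113 122 124]
66 [166 104  48  49  49 136 145 128 118 114 113 116 123 123 123]
67 [135 118  97  94  93 140 143 120 115 114 114 115 123 123 124]
68 [136 116 114 113 104 140 143 119 115 114 113 116 121 122 124]
```

```bash
python3 - <<'E'
from h import *
s=robot.observe(); p=s['tcp_pos'];R=Rn.from_quat(s['ee_rot']).as_matrix(); print(s['time'])
R1=ori(15,35)
go([.485,0,.27],R1,p,R)
q=np.array([.485,0,.27])
for t in [(.503,.079,.265),(.503,.079,.245),(.503,.079,.230),(.49,.02,.26),(.49,.02,.15),(.505,.0866,.15)]: go(t,R1,q,R1)
E
```

```text
8.825
t [0.0036 0.0379 0.1407] r [-0.434  0.003 -0.001] deg 24.8
t [-0.0031  0.0692  0.0423] r [0. 0. 0.] deg 0.0
t [-0.0031  0.0807  0.026 ] r [0. 0. 0.] deg 0.0
t [-0.0031  0.0893  0.0137] r [0. 0. 0.] deg 0.0
t [-0.0003  0.0226  0.0036] r [0. 0. 0.] deg 0.0
t [-0.0003  0.0857 -0.0865] r [0. 0. 0.] deg 0.0
t [-0.0031  0.1416 -0.0473] r [0. 0. 0.] deg 0.0
```

>>> step_arm(
  commands=[
    {"fingers": 0, "tx": 0.001, "ty": 0.01, "tz": 0.045, "ax": -0.1, "ay": 0, "az": 0},
    {"fingers": 0, "tx": 0.002, "ty": 0.025, "tz": 0.09, "ax": -0.25, "ay": 0, "az": 0},
    {"fingers": 0, "tx": 0.0036, "ty": 0.0379, "tz": 0.1407, "ax": -0.434, "ay": 0, "az": 0},
    {"fingers": 0, "tx": 0.0036, "ty": 0.0379, "tz": 0.1407, "ax": -0.434, "ay": 0, "az": 0},
    {"fingers": 0, "tx": 0.0036, "ty": 0.0379, "tz": 0.1407, "ax": -0.434, "ay": 0, "az": 0},
    {"fingers": 0, "tx": 0.0036, "ty": 0.0379, "tz": 0.1407, "ax": -0.434, "ay": 0, "az": 0},
  ],
)

```text
time: 9.57
tcp_pos: [0.4842, -0.002, 0.2674]
ee_rot: [-0.297, 0.041, -0.125, 0.946]
ft_force: [-0.4, -1.0, -0.0]
width: 0.0004
```

>>> step_arm(
  commands=[
    {"fingers": 0, "tx": -0.002, "ty": 0.035, "tz": 0.021, "ax": 0, "ay": 0, "az": 0},
    {"fingers": 0, "tx": -0.003, "ty": 0.069, "tz": 0.042, "ax": 0, "ay": 0, "az": 0},
    {"fingers": 0, "tx": -0.003, "ty": 0.075, "tz": 0.034, "ax": 0, "ay": 0, "az": 0},
    {"fingers": 0, "tx": -0.003, "ty": 0.0807, "tz": 0.026, "ax": 0, "ay": 0, "az": 0},
    {"fingers": 0, "tx": -0.003, "ty": 0.083, "tz": 0.0227, "ax": 0, "ay": 0, "az": 0},
    {"fingers": 0, "tx": -0.003, "ty": 0.0853, "tz": 0.0194, "ax": 0, "ay": 0, "az": 0},
    {"fingers": 0, "tx": -0.003, "ty": 0.0873, "tz": 0.0165, "ax": 0, "ay": 0, "az": 0},
    {"fingers": 0, "tx": -0.003, "ty": 0.0893, "tz": 0.0137, "ax": 0, "ay": 0, "az": 0},
    {"fingers": 0, "tx": -0.003, "ty": 0.0893, "tz": 0.0137, "ax": 0, "ay": 0, "az": 0},
  ],
)

```text
time: 10.7
tcp_pos: [0.5032, 0.0774, 0.2288]
ee_rot: [-0.297, 0.039, -0.125, 0.946]
ft_force: [-0.3, -0.6, -0.4]
width: 0.0006
```

```bash
python3 - <<'E'
from h import *
s=robot.observe(); print(s['time'],s['tcp_pos'],s['ft_force'],s['joint_pos'].round(2))
snap('wrist','w7'); c=cv2.imread('pics/w7.png'); cv2.imwrite('pics/w7z.png',cv2.resize(c,None,fx=1.4,fy=1.4))
E
```

```text
10.7 [0.50317378 0.07742466 0.22877184] [-0.28897999 -0.57147898 -0.44415793] [ 0.96  0.64 -0.83  2.07 -0.79  0.76  0.61]
```

View pics/w7z.png

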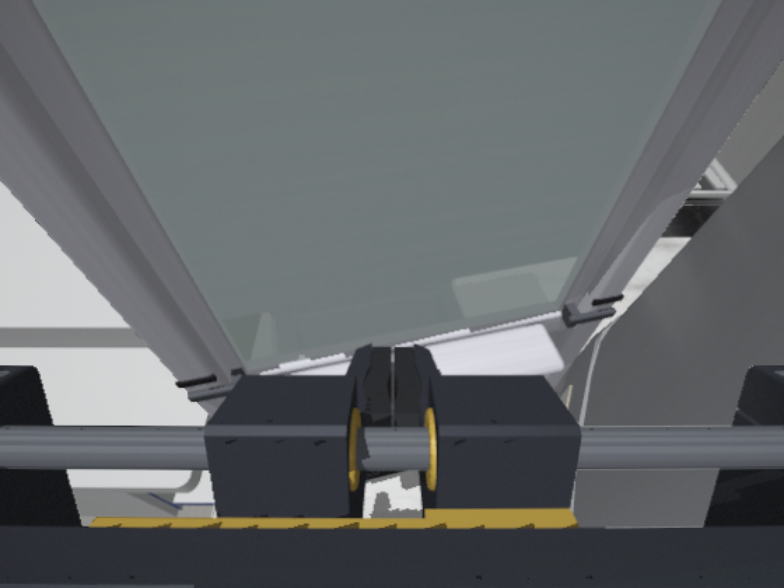

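The fingertip is on the lip's top. The pointers, at (210,392) and (592,314), now sit slightly below the lines at (197,381) and (607,299). So it needs a fresh push up from below, to 2.6 mm under the earlier height.

>>> step_arm(
  commands=[
    {"fingers": 0, "tx": 0, "ty": -0.012, "tz": 0.016, "ax": 0, "ay": 0, "az": 0},
    {"fingers": 0, "tx": 0.002, "ty": -0.06, "tz": -0.005, "ax": 0, "ay": 0, "az": 0},
    {"fingers": 0, "tx": 0.003, "ty": -0.067, "tz": -0.01, "ax": 0, "ay": 0, "az": 0},
    {"fingers": 0, "tx": 0.003, "ty": -0.035, "tz": -0.055, "ax": 0, "ay": 0, "az": 0},
    {"fingers": 0, "tx": 0.003, "ty": -0.004, "tz": -0.1, "ax": 0, "ay": 0, "az": 0},
    {"fingers": 0, "tx": 0.003, "ty": -0.004, "tz": -0.1, "ax": 0, "ay": 0, "az": 0},
    {"fingers": 0, "tx": 0.001, "ty": 0.025, "tz": -0.08, "ax": 0, "ay": 0, "az": 0},
    {"fingers": 0, "tx": 0, "ty": 0.053, "tz": -0.061, "ax": 0, "ay": 0, "az": 0},
    {"fingers": 0, "tx": 0, "ty": 0.053, "tz": -0.061, "ax": 0, "ay": 0, "az": 0},
    {"fingers": 0, "tx": 0, "ty": 0.053, "tz": -0.061, "ax": 0, "ay": 0, "az": 0},
  ],
)

```text
time: 12.0
tcp_pos: [0.5059, 0.0852, 0.1499]
ee_rot: [-0.298, 0.038, -0.125, 0.946]
ft_force: [0.6, -1.0, -1.2]
width: 0.0007
```

```bash
python3 - <<'E'
from h import *
s=robot.observe(); p=s['tcp_pos'];R=Rn.from_quat(s['ee_rot']).as_matrix(); print(s['time'],p,s['ft_force'])
for z in (.18,.1923): go([.505,.0866,z],R)
E
```

```text
12.0 [0.50594137 0.08524844 0.14986152] [ 0.5591291  -0.98461809 -1.15396907]
t [-0.0012 -0.0164  0.0253] r [0. 0. 0.] deg 0.0
t [-0.0012 -0.0234  0.0354] r [0. 0. 0.] deg 0.0
```

>>> step_arm(
  commands=[
    {"fingers": 0, "tx": -0.001, "ty": -0.006, "tz": 0.01, "ax": 0, "ay": 0, "az": 0},
    {"fingers": 0, "tx": -0.001, "ty": -0.012, "tz": 0.019, "ax": 0, "ay": 0, "az": 0},
    {"fingers": 0, "tx": -0.001, "ty": -0.0164, "tz": 0.0253, "ax": 0, "ay": 0, "az": 0},
    {"fingers": 0, "tx": -0.001, "ty": -0.019, "tz": 0.029, "ax": 0, "ay": 0, "az": 0},
    {"fingers": 0, "tx": -0.001, "ty": -0.0213, "tz": 0.0323, "ax": 0, "ay": 0, "az": 0},
    {"fingers": 0, "tx": -0.001, "ty": -0.0232, "tz": 0.0352, "ax": 0, "ay": 0, "az": 0},
    {"fingers": 0, "tx": -0.001, "ty": -0.0232, "tz": 0.0352, "ax": 0, "ay": 0, "az": 0},
    {"fingers": 0, "tx": -0.001, "ty": -0.0232, "tz": 0.0352, "ax": 0, "ay": 0, "az": 0},
  ],
)

```text
time: 13.0
tcp_pos: [0.5047, 0.087, 0.1906]
ee_rot: [-0.297, 0.039, -0.125, 0.946]
ft_force: [0.2, -1.5, -0.5]
width: 0.0006
```

```bash
python3 - <<'E'
from h import *
s=robot.observe(); p=s['tcp_pos'];R=Rn.from_quat(s['ee_rot']).as_matrix(); print(s['time'],p,s['ft_force'])
for d in [(0,-.005,-.03),(-.005,-.06,-.04)]: go(p+d,R,p,R)
go([.465,-.06,.137],ori(15,10),p,R)
E
```

```text
13.0 [0.50469344 0.08703272 0.19063228] [ 0.22925761 -1.46490358 -0.50624652]
t [ 0.0013  0.0132 -0.0274] r [0. 0. 0.] deg 0.0
t [ 0.0107 -0.0257 -0.0667] r [0. 0. 0.] deg 0.0
t [-0.0002 -0.0942 -0.1311] r [ 0.435 -0.     0.   ] deg 24.9
```

>>> step_arm(
  commands=[
    {"fingers": 0, "tx": 0, "ty": -0.001, "tz": 0.0014, "ax": 0, "ay": 0, "az": 0},
    {"fingers": 0, "tx": 0, "ty": -0.001, "tz": 0.0014, "ax": 0, "ay": 0, "az": 0},
    {"fingers": 0, "tx": 0, "ty": -0.001, "tz": 0.0014, "ax": 0, "ay": 0, "az": 0},
  ],
)

```text
time: 13.38
tcp_pos: [0.5047, 0.087, 0.1924]
ee_rot: [-0.297, 0.039, -0.125, 0.946]
ft_force: [0.6, -1.0, -1.7]
width: 0.0003
```

>>> step_arm(
  commands=[
    {"fingers": 0, "tx": 0.001, "ty": 0.007, "tz": -0.014, "ax": 0, "ay": 0, "az": 0},
    {"fingers": 0, "tx": 0.001, "ty": 0.0133, "tz": -0.0273, "ax": 0, "ay": 0, "az": 0},
    {"fingers": 0, "tx": 0.005, "ty": -0.005, "tz": -0.045, "ax": 0, "ay": 0, "az": 0},
    {"fingers": 0, "tx": 0.01, "ty": -0.0256, "tz": -0.0668, "ax": 0, "ay": 0, "az": 0},
    {"fingers": 0, "tx": 0.005, "ty": -0.058, "tz": -0.1, "ax": 0.15, "ay": 0, "az": 0},
    {"fingers": 0, "tx": 0.0, "ty": -0.0933, "tz": -0.1325, "ax": 0.3, "ay": 0, "az": 0},
    {"fingers": 0, "tx": 0.0, "ty": -0.0933, "tz": -0.1325, "ax": 0.436, "ay": 0, "az": 0},
    {"fingers": 0, "tx": 0.0, "ty": -0.0933, "tz": -0.1325, "ax": 0.436, "ay": 0, "az": 0},
    {"fingers": 0, "tx": 0.0, "ty": -0.0933, "tz": -0.1325, "ax": 0.436, "ay": 0, "az": 0},
    {"fingers": 0, "tx": 0.0, "ty": -0.0933, "tz": -0.1325, "ax": 0.436, "ay": 0, "az": 0},
  ],
)

```text
time: 14.62
tcp_pos: [0.4655, -0.0589, 0.1385]
ee_rot: [-0.087, 0.01, -0.129, 0.988]
ft_force: [-0.3, -0.0, -0.0]
width: 0.0005
```

```bash
cat > lvl.py <<'E'
from h import *
s=robot.observe(); print(s['time'],s['tcp_pos'],s['ft_force'])
i=robot.camera_info('wrist');print((-np.array(i['R']).T@i['t']).round(4))
c=snap('wrist','lvl'); g=cv2.cvtColor(c,cv2.COLOR_RGB2GRAY)
P=lambda x,y:np.round(proj('wrist',[x,y,.235])).astype(int)
l=P(.432,.091);r=P(.6,.080); print(l,r)
print(list(range(l[0]-8,l[0]+20)))
for y in range(l[1]-9,l[1]+8): print(y,g[y,l[0]-8:l[0]+20:2], ' | ',g[y,r[0]-14:r[0]+10:2])
E
python3 lvl.py
```

```text
14.625 [ 0.4655183  -0.05890188  0.13848083] [-0.33837435 -0.02997579 -0.01218562]
[ 0.4307 -0.1845  0.237 ]
[194  62] [385  63]
[186, 187, 188, 189, 190, 191, 192, 193, 194, 195, 196, 197, 198, 199, 200, 201, 202, 203, 204, 205, 206, 207, 208, 209, 210, 211, 212, 213]
53 [132 130 130 126 126 127 117  94 118 115 114 112 109 123]  |  [113 102 136 137 125 124 122 123 120 122 123 123]
54 [131 130 129 125 124 126 118  95 116 115 114 112 109 122]  |  [112 101 139 136 125 125 123 123 120 122 123 123]
55 [132 129 129 126 125 126 119  97 115 115 114 112 111 122]  |  [112 102 141 135 124 124 123 123 119 122 124 123]
56 [131 131 129 127 125 128 120  98 115 116 114 111 111 124]  |  [112 101 142 133 125 124 122 124 116 123 122 124]
57 [131 129 130 126 126 127 123 101 114 117 112 112 113 124]  |  [110 101 142 132 124 125 121 124  99 123 123 123]
58 [134 130 130 126 125 127 124 103 115 116 113 111 111 124]  |  [109 102 141 130 125 125 122 124  89 123 122 123]
59 [135 129 129 126 125 128 125 104 115 116 113 111 114 125]  |  [107 103 144 129 125 124 122 123  89 123 123 123]
60 [134 123 123 122 120 1
[... 340 characters left out ...]
|  [ 55  55  58  57  54  53  53  54  57 121 123 123]
64 [56 52 51 54 45 47 46 44 45 47 46 45 45 46]  |  [ 55  56  58  54  51  52  53  52  54 120 123 123]
65 [54 51 50 49 48 45 43 45 45 46 44 44 44 44]  |  [ 54  53  53  53  52  51  52  54  51 121 122 123]
66 [93 47 46 47 46 45 44 45 45 43 44 44 46 43]  |  [ 50  50  49  50  51  51  52  52  52 123 123 123]
67 [112  60  61  63  61  59  60  58  53  60  55  42  41  62]  |  [ 63 111 110 101  91  90  92  91 113 122 123 123]
68 [140 115 114 123 111 113 114 109  94 114 103  43  46 104]  |  [104 138 135 111 112 112 112 111 122 122 122 123]
69 [144 120 119 118 116 117 118 116  98 117 106  47  46  99]  |  [107 141 137 112 114 113 114 114 122 122 124 123]
```

Level check: the tabs now fully cover the scored lines, with an offset under 0.5 mm. Next is the scoop: hover over the handle with the gripper open.

```bash
python3 - <<'E'
from h import *
R1=ori(17.5,35); s=robot.observe()
print(np.array([.435,-.262,.11])+.019*R1[:,1])
go(np.array([.435,-.262,.11])+.019*R1[:,1],R1)
go([.43,-.20,.19],R1)
E
```

```text
[ 0.43968015 -0.24715646  0.09910205]
t [ 0.0233 -0.1785 -0.0716] r [-0.435  0.02  -0.042] deg 25.1
t [ 0.002  -0.152   0.0255] r [-0.435  0.02  -0.042] deg 25.1
```

>>> step_arm(
  commands=[
    {"fingers": 0.07, "tx": 0, "ty": -0.045, "tz": 0.03, "ax": -0.1, "ay": 0.005, "az": -0.01},
    {"fingers": 0.07, "tx": 0.001, "ty": -0.1, "tz": 0.028, "ax": -0.25, "ay": 0.01, "az": -0.02},
    {"fingers": 0.07, "tx": 0.002, "ty": -0.152, "tz": 0.0255, "ax": -0.435, "ay": 0.02, "az": -0.042},
    {"fingers": 0.07, "tx": 0.012, "ty": -0.168, "tz": -0.02, "ax": -0.435, "ay": 0.02, "az": -0.042},
    {"fingers": 0.07, "tx": 0.0233, "ty": -0.1785, "tz": -0.0716, "ax": -0.435, "ay": 0.02, "az": -0.042},
    {"fingers": 0.07, "tx": 0.0233, "ty": -0.1785, "tz": -0.0716, "ax": -0.435, "ay": 0.02, "az": -0.042},
    {"fingers": 0.07, "tx": 0.0233, "ty": -0.1785, "tz": -0.0716, "ax": -0.435, "ay": 0.02, "az": -0.042},
  ],
)

```text
time: 15.55
tcp_pos: [0.4396, -0.2465, 0.0994]
ee_rot: [-0.296, 0.046, -0.145, 0.943]
ft_force: [-0.1, 0.6, 0.2]
width: 0.0682
```

```bash
python3 - <<'E'
from h import *
s=robot.observe(); print(s['time'],s['tcp_pos'],s['ft_force'],s['joint_pos'].round(2))
im=snap('wrist'); cv2.imwrite('pics/w8.png',cv2.resize(im[:,:,::-1],None,fx=1.4,fy=1.4))
for e in [(.426,-.29),(.444,-.233),(.462,-.176)]: print(proj('wrist',[*e,.036])*1.4)
E
```

```text
15.55 [ 0.43963292 -0.24651208  0.099415  ] [-0.05580823  0.57912924  0.1968036 ] [ 1.25  0.96 -0.53  1.7  -0.42  1.13  0.79]
[394.63645818 528.68011518]
[393.9896877 401.1490787]
[393.52541923 309.98077531]
```

View pics/w8.png

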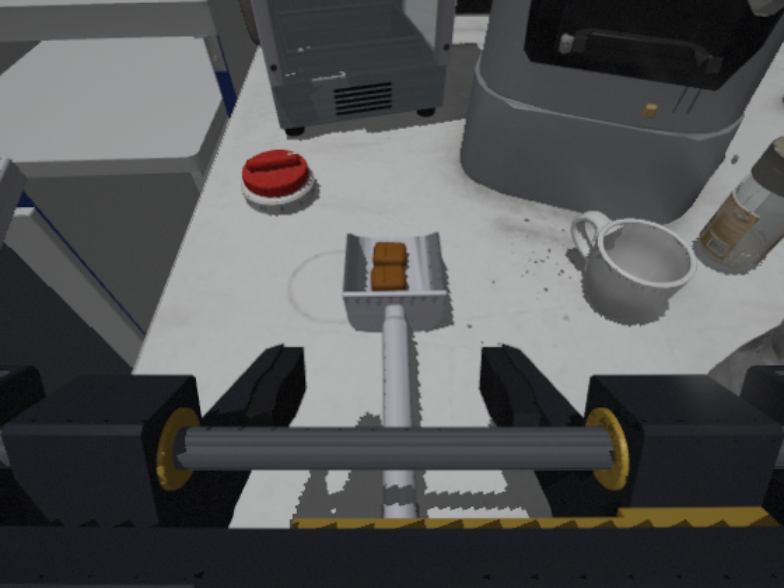

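The scoop lies in line with the hand. Its handle runs from (395,308) to (401,515), its bowl back edge is at about y 328 and its nose at about y 237; two fudge pieces show, at (390,253) and (389,277).

```bash
python3 - <<'E'
from h import *
a=[onz('wrist',np.array(u)/1.4,z) for u,z in [((393,237),.003),((397,329),0),((395,310),.036),((401,510),.036),((436,235),.003),((350,236),.003)]]
for x in a: print(x.round(4))
d=a[2]-a[3]; print('yaw handle',np.degrees(np.arctan2(d[0],d[1])), 'nose-handle mid line')
d=a[0]-a[1]; print('yaw bowl',np.degrees(np.arctan2(d[0],d[1])),np.linalg.norm(d))
E
```

```text
[ 0.4918 -0.0818  0.003 ]
[ 0.4674 -0.1676  0.    ]
[ 0.4629 -0.1763  0.036 ]
[ 0.431  -0.2837  0.036 ]
[ 0.5268 -0.0904  0.003 ]
[ 0.458  -0.0698  0.003 ]
yaw handle 16.495154779709143 nose-handle mid line
yaw bowl 15.908752076380399 0.08930124900159038
```

```bash
python3 - <<'E'
from h import *
R1=ori(16.2,35)
go(np.array([.4394,-.2623,.027])+.019*R1[:,1],R1)
E
```

```text
t [ 0.0041  0.0483 -0.0682] r [-0.002 -0.014  0.019] deg 1.4
```

>>> step_arm(
  commands=[
    {"fingers": 0.05, "tx": 0.002, "ty": 0.016, "tz": -0.023, "ax": 0, "ay": -0.014, "az": 0.019},
    {"fingers": 0.05, "tx": 0.004, "ty": 0.032, "tz": -0.045, "ax": 0, "ay": -0.014, "az": 0.019},
    {"fingers": 0.05, "tx": 0.004, "ty": 0.043, "tz": -0.061, "ax": 0, "ay": -0.014, "az": 0.019},
    {"fingers": 0.05, "tx": 0.004, "ty": 0.0483, "tz": -0.0682, "ax": 0, "ay": -0.014, "az": 0.019},
    {"fingers": 0.05, "tx": 0.004, "ty": 0.0483, "tz": -0.0682, "ax": 0, "ay": -0.014, "az": 0.019},
    {"fingers": 0.01, "tx": 0.004, "ty": 0.0483, "tz": -0.0682, "ax": 0, "ay": -0.014, "az": 0.019},
    {"fingers": 0.01, "tx": 0.004, "ty": 0.0483, "tz": -0.0682, "ax": 0, "ay": -0.014, "az": 0.019},
    {"fingers": 0.01, "tx": 0.004, "ty": 0.0483, "tz": -0.0682, "ax": 0, "ay": -0.014, "az": 0.019},
    {"fingers": 0.01, "tx": 0.004, "ty": 0.0483, "tz": -0.0682, "ax": 0, "ay": -0.014, "az": 0.019},
    {"fingers": 0.01, "tx": 0.004, "ty": 0.0483, "tz": -0.0682, "ax": 0, "ay": -0.014, "az": 0.019},
  ],
  newtons=55,
)

```text
time: 16.85
tcp_pos: [0.4428, -0.2484, 0.0139]
ee_rot: [-0.296, 0.043, -0.135, 0.944]
ft_force: [-0.6, -0.0, 1.1]
width: 0.0157
```

```bash
python3 - <<'E'
from h import *
s=robot.observe(); print(s['time'],s['tcp_pos'],s['ft_force'],s['wrist_torque'],s['width'])
R=Rn.from_quat(s['ee_rot']).as_matrix(); print(R.round(3),ori(16.2,35).round(3))
E
```

```text
16.85 [ 0.44277075 -0.24843073  0.01394683] [-0.60350558 -0.02583292  1.10477543] [-0.62956708  0.10342099 -0.00153855] 0.015666805048477513
[[ 0.96   0.23   0.162]
 [-0.281  0.788  0.548]
 [-0.002 -0.572  0.821]] [[ 0.96   0.229  0.16 ]
 [-0.279  0.787  0.551]
 [ 0.    -0.574  0.819]]
```

>>> step_arm(
  commands=[
    {"fingers": 0.01, "tx": 0, "ty": -0.0029, "tz": 0.0041, "ax": 0, "ay": 0, "az": 0},
    {"fingers": 0.01, "tx": 0, "ty": -0.0086, "tz": 0.0123, "ax": 0, "ay": 0, "az": 0},
    {"fingers": 0.01, "tx": 0, "ty": -0.02, "tz": 0.0287, "ax": 0, "ay": 0, "az": 0},
    {"fingers": 0.01, "tx": 0, "ty": -0.0344, "tz": 0.0491, "ax": 0, "ay": 0, "az": 0},
    {"fingers": 0.01, "tx": 0, "ty": -0.0459, "tz": 0.0655, "ax": 0, "ay": 0, "az": 0},
    {"fingers": 0.01, "tx": 0, "ty": -0.0528, "tz": 0.0754, "ax": 0, "ay": 0, "az": 0},
    {"fingers": 0.01, "tx": 0, "ty": -0.0562, "tz": 0.0803, "ax": 0, "ay": 0, "az": 0},
    {"fingers": 0.01, "tx": 0, "ty": -0.0562, "tz": 0.0803, "ax": 0, "ay": 0, "az": 0},
    {"fingers": 0.01, "tx": 0, "ty": -0.0562, "tz": 0.0803, "ax": 0, "ay": 0, "az": 0},
  ],
)

```text
time: 17.98
tcp_pos: [0.4425, -0.2484, 0.1113]
ee_rot: [-0.296, 0.044, -0.135, 0.945]
ft_force: [0.3, -0.2, -0.7]
width: 0.0154
```

```bash
python3 - <<'E'
from h import *
s=robot.observe(); print(s['time'],s['tcp_pos'],s['ft_force'],s['wrist_torque'],s['width'])
R=Rn.from_quat(s['ee_rot']).as_matrix()
im=snap('wrist','w9')
n=np.array([0,.1502,.0883]);N=s['tcp_pos']+R@n; print('nose pred',N)
print('nose px x1.4',proj('wrist',N)*1.4)
for c in ['scoop','fudge_0_mid']: print([(d['location'],d['conf']) for d in robot.trace('wrist',c)][:3])
# brown blobs
hsv=cv2.cvtColor(im,cv2.COLOR_RGB2HSV);m=cv2.inRange(hsv,(5,120,60),(20,255,220)); print(cv2.connectedComponentsWithStats(m)[2:][0][:8])
h=R@np.array([0,.819,.574])
# rows of bright/dark change along centre column
g=cv2.cvtColor(im,cv2.COLOR_RGB2GRAY); u=int(proj('wrist',N)[0]); v=int(proj('wrist',N)[1]); print(u,v)
for c in (u-22,u,u+22): print(c,g[v-16:v+24,c])
E
```

```text
17.975 [ 0.44253543 -0.24841111  0.11128278] [ 0.2523709  -0.22334333 -0.7050347 ] [-1.14576882  0.2984191   0.00639628] 0.015418033235640985
nose pred [ 0.49128308 -0.08166762  0.09797092]
nose px x1.4 [393.23669687 146.79628647]
[([279.1, 160.5], 0.89), ([275.5, 116.7], 0.6)]
[([282.3, 162.5], 0.57)]
[[     0      0    560    420 234438]
 [   260    102     32     22    621]
 [   510    165      1      1      1]
 [   512    164      2      2      2]
 [   510    167      2      2      3]
 [   331    291      3      2      3]
 [   336    291      1      1      1]
 [   225    292      3      3      4]]
280 104
258 [ 59  63  64  70  85  86  87  85  87  86 105 159 188 186 178 160 160 160
 162 162 162 162 164 164 164 165 166 166 167 167 168 168 169 169 170 155
 141 187 190 164]
280 [ 71  85  85  87  85  86  85  85  86  87  86 127 186 168  83  83  85  83
  84  84  84  85  84  85  89  91  88  78  69  63  73  82  81  82  84  83
 137 186 187 162]
302 [ 24  62  86  86  87  87  86  86 125 186 186 186 185 181 160 135 138 141
 143 146 148 150 154 156 158 160 162 165 166 168 171 172 174 176 178 177
 176 184 183 162]
```

```bash
cat > pl.py <<'E'
from h import *
n=np.array([0,.1502,.0883])
def plan(wps):
    s=robot.observe(); p=s['tcp_pos'];R=Rn.from_quat(s['ee_rot']).as_matrix()
    N=p+R@n; print('t',s['time'],'N',N.round(4),'ft',s['ft_force'].round(1),'yaw/a',np.degrees([np.arctan2(R[0,1],R[1,1]),-np.arcsin(R[2,1])]).round(1))
    for (x,y,z,yaw,a) in wps:
        Rt=ori(yaw,a); T=np.array([x,y,z])-Rt@n; print(T.round(3),end=' '); go(T,Rt,p,R)
E
python3 - <<'E'
from pl import *
plan([(.496,-.04,.1,17,35),(.503,.06,.1,18,35),(.505,.143,.1,18,35)])
E
```

```text
t 18.125 N [ 0.4914 -0.0817  0.0981] ft [ 0.4  0.1 -2.7] yaw/a [16.2 34.8]
[ 0.445 -0.206  0.114] t [-0.0094  0.0326  0.0256] r [-0.003  0.005 -0.011] deg 0.7
[ 0.449 -0.105  0.114] t [-0.0338  0.1131  0.0815] r [-0.003  0.015 -0.026] deg 1.7
[ 0.451 -0.022  0.114] t [-0.0552  0.1789  0.1273] r [-0.003  0.015 -0.026] deg 1.7
```

>>> step_arm(
  commands=[
    {"fingers": 0.01, "tx": -0.001, "ty": 0.0036, "tz": 0.0025, "ax": 0, "ay": 0, "az": 0},
    {"fingers": 0.01, "tx": -0.0039, "ty": 0.0125, "tz": 0.0089, "ax": 0, "ay": 0.002, "az": -0.003},
    {"fingers": 0.01, "tx": -0.0088, "ty": 0.0286, "tz": 0.0204, "ax": 0, "ay": 0.003, "az": -0.006},
    {"fingers": 0.01, "tx": -0.0149, "ty": 0.0483, "tz": 0.0344, "ax": 0, "ay": 0.005, "az": -0.01},
    {"fingers": 0.01, "tx": -0.0215, "ty": 0.0698, "tz": 0.0496, "ax": 0, "ay": 0.007, "az": -0.014},
    {"fingers": 0.01, "tx": -0.0282, "ty": 0.0912, "tz": 0.0649, "ax": 0, "ay": 0.009, "az": -0.018},
    {"fingers": 0.01, "tx": -0.0348, "ty": 0.1127, "tz": 0.0802, "ax": 0, "ay": 0.012, "az": -0.022},
    {"fingers": 0.01, "tx": -0.0408, "ty": 0.1324, "tz": 0.0942, "ax": 0, "ay": 0.015, "az": -0.026},
    {"fingers": 0.01, "tx": -0.0464, "ty": 0.1503, "tz": 0.1069, "ax": 0, "ay": 0.015, "az": -0.026},
    {"fingers": 0.01, "tx": -0.0508, "ty": 0.1646, "tz": 0.1171, "ax": 0, "ay": 0.015, "az": -0.026},
    {"fingers": 0.01, "tx": -0.0535, "ty": 0.1735, "tz": 0.1235, "ax": 0, "ay": 0.015, "az": -0.026},
    {"fingers": 0.01, "tx": -0.0552, "ty": 0.1789, "tz": 0.1273, "ax": 0, "ay": 0.015, "az": -0.026},
    {"fingers": 0.01, "tx": -0.0552, "ty": 0.1789, "tz": 0.1273, "ax": 0, "ay": 0.015, "az": -0.026},
    {"fingers": 0.01, "tx": -0.0552, "ty": 0.1789, "tz": 0.1273, "ax": 0, "ay": 0.015, "az": -0.026},
  ],
)

```text
time: 19.88
tcp_pos: [0.4518, -0.0231, 0.114]
ee_rot: [-0.296, 0.047, -0.15, 0.942]
ft_force: [0.5, 0.4, -1.1]
width: 0.0157
```

```bash
python3 - <<'E'
from pl import *
plan([(.505,.142,.098,18,49),(.505,.142,.094,18,63),(.505,.141,.09,18,78)])
print(robot.observe()['joint_pos'].round(2),robot.observe()['width'])
im=snap('wrist'); cv2.imwrite('pics/w10.png',cv2.resize(im[:,:,::-1],None,fx=1.4,fy=1.4))
E
```

```text
t 19.875 N [0.5057 0.142  0.1005] ft [ 0.5  0.4 -1.1] yaw/a [18.1 34.9]
[ 0.454 -0.015  0.153] t [-0.0004 -0.0157  0.0371] r [-0.246 -0.     0.002] deg 14.1
[0.46  0.002 0.188] t [-0.0004 -0.0203  0.0757] r [-0.491 -0.     0.002] deg 28.1
[0.469 0.029 0.219] t [-1.000e-04 -1.470e-02  1.172e-01] r [-0.752 -0.001  0.002] deg 43.1
[ 1.14  0.87 -0.74  2.1  -0.64  0.69  0.8 ] 0.015674554165197644
```

View pics/w10.png

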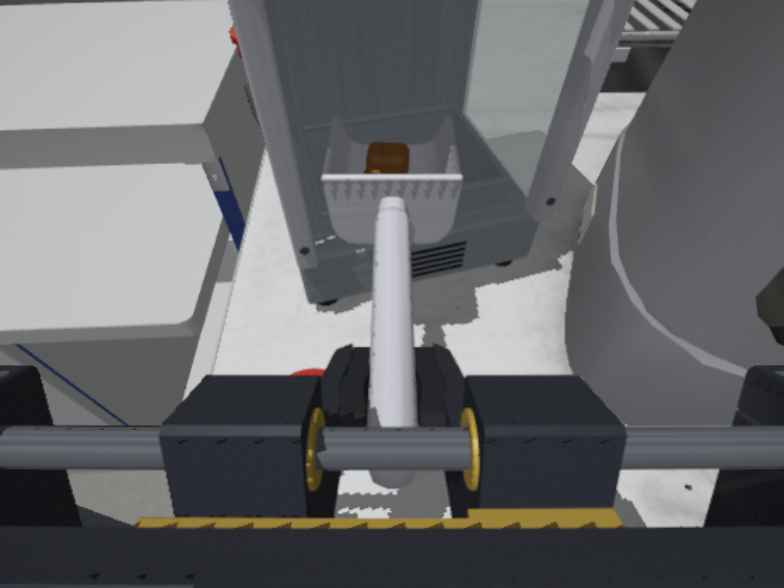

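The scoop is level under the sash, the bowl clear of both uprights at (290,·) and (600,·), and the fudge still in it at (388,158). Now I tip it about the nose.

>>> step_arm(
  commands=[
    {"fingers": 0.01, "tx": 0, "ty": -0.009, "tz": 0.018, "ax": -0.123, "ay": 0, "az": 0},
    {"fingers": 0.01, "tx": 0, "ty": -0.0157, "tz": 0.0371, "ax": -0.246, "ay": 0, "az": 0},
    {"fingers": 0.01, "tx": 0, "ty": -0.0193, "tz": 0.056, "ax": -0.368, "ay": 0, "az": 0.001},
    {"fingers": 0.01, "tx": 0, "ty": -0.0203, "tz": 0.0757, "ax": -0.491, "ay": 0, "az": 0.002},
    {"fingers": 0.01, "tx": 0, "ty": -0.0185, "tz": 0.0965, "ax": -0.622, "ay": 0, "az": 0.002},
    {"fingers": 0.01, "tx": 0, "ty": -0.0147, "tz": 0.1172, "ax": -0.752, "ay": 0, "az": 0.002},
    {"fingers": 0.01, "tx": 0, "ty": -0.0147, "tz": 0.1172, "ax": -0.752, "ay": 0, "az": 0.002},
    {"fingers": 0.01, "tx": 0, "ty": -0.0147, "tz": 0.1172, "ax": -0.752, "ay": 0, "az": 0.002},
    {"fingers": 0.01, "tx": 0, "ty": -0.0147, "tz": 0.1172, "ax": -0.752, "ay": 0, "az": 0.002},
    {"fingers": 0.01, "tx": 0, "ty": -0.0147, "tz": 0.1172, "ax": -0.752, "ay": 0, "az": 0.002},
    {"fingers": 0.01, "tx": 0, "ty": -0.0147, "tz": 0.1172, "ax": -0.752, "ay": 0, "az": 0.002},
    {"fingers": 0.01, "tx": 0, "ty": -0.0147, "tz": 0.1172, "ax": -0.752, "ay": 0, "az": 0.002},
  ],
)

```text
time: 21.42
tcp_pos: [0.4684, 0.0295, 0.2186]
ee_rot: [-0.621, 0.099, -0.121, 0.768]
ft_force: [0.7, -0.4, -1.1]
width: 0.0155
```

```bash
cat > br.py <<'E'
from h import *
def brown(c):
    im=snap(c); hsv=cv2.cvtColor(im,cv2.COLOR_RGB2HSV);m=cv2.inRange(hsv,(5,110,40),(20,255,220))
    _,_,st,ce=cv2.connectedComponentsWithStats(m); return [(s[:5].tolist()) for s in st[1:] if s[4]>15]
E
python3 - <<'E'
from pl import *
from br import *
plan([(.505,.142,.094,18,63),(.505,.142,.098,18,49),(.505,.142,.1,18,35)])
print(robot.observe()['joint_pos'].round(2),robot.observe()['wrist_torque'])
snap('wrist','w11')
for c in ['wrist','side','scene']: print(c,brown(c),[(np.round(d['location']),round(d['conf'],2)) for d in robot.trace(c,'fudge_0_mid')])
E
```

```text
t 21.425 N [0.5046 0.1416 0.0902] ft [ 0.7 -0.4 -1.1] yaw/a [17.7 77.9]
[0.46  0.002 0.188] t [ 0.0001  0.0242 -0.0344] r [ 0.261 -0.    -0.001] deg 14.9
[ 0.454 -0.015  0.153] t [ 0.0002  0.0539 -0.0595] r [ 0.505 -0.    -0.001] deg 28.9
[ 0.451 -0.023  0.114] t [ 0.0002  0.0909 -0.0761] r [ 0.749 -0.001 -0.001] deg 42.9
[ 0.37  0.27 -0.44  2.05 -0.12  0.77 -0.29] [-0.3014362   0.07825582  0.04549719]
wrist [] []
side [] []
scene [[535, 31, 12, 6, 49], [552, 101, 7, 10, 25], [552, 115, 7, 17, 34], [547, 116, 5, 9, 19], [463, 166, 7, 13, 29], [418, 243, 7, 5, 16]] [(array([233., 163.]), 0.59)]
```

>>> step_arm(
  commands=[
    {"fingers": 0.01, "tx": 0, "ty": 0.012, "tz": -0.018, "ax": 0.13, "ay": 0, "az": 0},
    {"fingers": 0.01, "tx": 0, "ty": 0.0242, "tz": -0.0344, "ax": 0.261, "ay": 0, "az": 0},
    {"fingers": 0.01, "tx": 0, "ty": 0.0385, "tz": -0.0478, "ax": 0.383, "ay": 0, "az": 0},
    {"fingers": 0.01, "tx": 0, "ty": 0.0539, "tz": -0.0595, "ax": 0.505, "ay": 0, "az": 0},
    {"fingers": 0.01, "tx": 0, "ty": 0.072, "tz": -0.0685, "ax": 0.627, "ay": 0, "az": 0},
    {"fingers": 0.01, "tx": 0, "ty": 0.0909, "tz": -0.0761, "ax": 0.749, "ay": 0, "az": 0},
    {"fingers": 0.01, "tx": 0, "ty": 0.0909, "tz": -0.0761, "ax": 0.749, "ay": 0, "az": 0},
    {"fingers": 0.01, "tx": 0, "ty": 0.0909, "tz": -0.0761, "ax": 0.749, "ay": 0, "az": 0},
  ],
)

```text
time: 22.78
tcp_pos: [0.4519, -0.0223, 0.1152]
ee_rot: [-0.298, 0.047, -0.148, 0.942]
ft_force: [-0.1, 0.7, -0.3]
width: 0.0154
```

```bash
python3 - <<'E'
from pl import *
from br import *
# retrace: out, then over table at the original place (nose .4914,-.0817)
plan([(.505,.143,.1,18,35),(.4914,-.0817,.1,16.2,35),(.4914,-.0817,.0,16.2,35)])
print(robot.observe()['joint_pos'].round(2),robot.observe()['width'])
im=snap('wrist','w12')
for c in ['wrist','side']: print(c,brown(c),[(np.round(d['location']),round(d['conf'],2)) for d in robot.trace(c,'fudge_0_mid')])
E
```

```text
t 22.775 N [0.5052 0.1429 0.1009] ft [-0.1  0.7 -0.3] yaw/a [17.9 35.1]
[ 0.451 -0.022  0.114] t [-0.0005  0.0007 -0.0011] r [ 0.003  0.002 -0.001] deg 0.2
[ 0.443 -0.248  0.114] t [ 0.061  -0.1774 -0.1266] r [ 0.003 -0.016  0.024] deg 1.7
[ 0.443 -0.248  0.014] t [ 0.0609 -0.1199 -0.2084] r [ 0.003 -0.016  0.024] deg 1.7
[ 1.1   0.84 -0.68  2.1  -0.7   0.72  0.85] 0.015381186978425306
wrist [[125, 369, 16, 1, 16]] []
side [[347, 217, 16, 30, 87]] []
```

>>> step_arm(
  commands=[
    {"fingers": 0.01, "tx": 0.004, "ty": -0.012, "tz": -0.009, "ax": 0, "ay": 0, "az": 0},
    {"fingers": 0.01, "tx": 0.014, "ty": -0.041, "tz": -0.029, "ax": 0, "ay": -0.004, "az": 0.006},
    {"fingers": 0.01, "tx": 0.027, "ty": -0.078, "tz": -0.056, "ax": 0, "ay": -0.008, "az": 0.012},
    {"fingers": 0.01, "tx": 0.041, "ty": -0.119, "tz": -0.085, "ax": 0, "ay": -0.012, "az": 0.018},
    {"fingers": 0.01, "tx": 0.053, "ty": -0.154, "tz": -0.11, "ax": 0.003, "ay": -0.016, "az": 0.024},
    {"fingers": 0.01, "tx": 0.061, "ty": -0.1774, "tz": -0.1266, "ax": 0.003, "ay": -0.016, "az": 0.024},
    {"fingers": 0.01, "tx": 0.061, "ty": -0.1774, "tz": -0.1266, "ax": 0.003, "ay": -0.016, "az": 0.024},
    {"fingers": 0.01, "tx": 0.061, "ty": -0.1774, "tz": -0.1266, "ax": 0.003, "ay": -0.016, "az": 0.024},
  ],
)

```text
time: 24.02
tcp_pos: [0.4418, -0.2485, 0.1123]
ee_rot: [-0.296, 0.043, -0.135, 0.945]
ft_force: [-0.1, 0.3, -0.4]
width: 0.0156
```

```bash
python3 - <<'E'
from pl import *
from br import *
plan([(.4914,-.0817,.006,16.2,35),(.4914,-.0817,.0,16.2,35)])
im=snap('wrist','w13')
for c in ['wrist','side']: print(c,brown(c),[(np.round(d['location']),round(d['conf'],2)) for d in robot.trace(c,'fudge_0_mid')])
g=cv2.cvtColor(im,cv2.COLOR_RGB2GRAY)
u,v=proj('wrist',[.4914,-.0817,.1]).astype(int); print(u,v,g[v-16:v+16,u])
E
```

```text
t 24.025 N [ 0.4905 -0.0818  0.0989] ft [-0.1  0.3 -0.4] yaw/a [16.2 34.8]
[ 0.443 -0.248  0.02 ] t [ 0.0012  0.0531 -0.0757] r [-0.003 -0.002 -0.   ] deg 0.2
[ 0.443 -0.248  0.014] t [ 0.0012  0.0566 -0.0806] r [-0.003 -0.002 -0.   ] deg 0.2
wrist [[249, 38, 13, 2, 16], [505, 164, 12, 12, 53]] []
side [[418, 176, 20, 28, 88]] []
281 103 [ 62  65  82  83  86  85  83  86  86  86  85  85 108 159 182 181 181 180
 180 180 180 180 180 180 179 179 180 179 179 179 179 180]
```

>>> step_arm(
  commands=[
    {"fingers": 0.01, "tx": 0, "ty": 0.008, "tz": -0.012, "ax": 0, "ay": 0, "az": 0},
    {"fingers": 0.01, "tx": 0, "ty": 0.022, "tz": -0.031, "ax": 0, "ay": 0, "az": 0},
    {"fingers": 0.01, "tx": 0.001, "ty": 0.037, "tz": -0.053, "ax": 0, "ay": 0, "az": 0},
    {"fingers": 0.01, "tx": 0.001, "ty": 0.047, "tz": -0.067, "ax": 0, "ay": 0, "az": 0},
    {"fingers": 0.01, "tx": 0.001, "ty": 0.0525, "tz": -0.0747, "ax": 0, "ay": 0, "az": 0},
    {"fingers": 0.01, "tx": 0.001, "ty": 0.0545, "tz": -0.0776, "ax": 0, "ay": 0, "az": 0},
    {"fingers": 0.01, "tx": 0.001, "ty": 0.0562, "tz": -0.0801, "ax": 0, "ay": 0, "az": 0},
    {"fingers": 0.01, "tx": 0.001, "ty": 0.0562, "tz": -0.0801, "ax": 0, "ay": 0, "az": 0},
  ],
)

```text
time: 25.28
tcp_pos: [0.4431, -0.2491, 0.0145]
ee_rot: [-0.297, 0.043, -0.135, 0.944]
ft_force: [0.2, -0.2, -0.7]
width: 0.0155
```

```bash
python3 - <<'E'
from h import *
s=robot.observe(); print(s['time'],s['tcp_pos'],s['ft_force'],s['wrist_torque'])
E
```

```text
25.275 [ 0.44312769 -0.24906928  0.01453171] [ 0.2320661 -0.1702076 -0.7316509] [-0.99364107  0.19013617 -0.01212329]
```

>>> step_arm(
  commands=[
    {"fingers": 0.01, "tx": 0, "ty": 0.0006, "tz": -0.0008, "ax": 0, "ay": 0, "az": 0},
    {"fingers": 0.01, "tx": 0, "ty": 0.0009, "tz": -0.0012, "ax": 0, "ay": 0, "az": 0},
    {"fingers": 0.01, "tx": 0, "ty": 0.0009, "tz": -0.0012, "ax": 0, "ay": 0, "az": 0},
  ],
)

```text
time: 25.65
tcp_pos: [0.4433, -0.2489, 0.0134]
ee_rot: [-0.296, 0.043, -0.135, 0.945]
ft_force: [-1.0, -1.5, 4.8]
width: 0.0156
```

```bash
python3 - <<'E'
from h import *
s=robot.observe(); print(s['time'],s['tcp_pos'],s['ft_force'],s['wrist_torque'])
E
```

```text
25.65 [ 0.44330712 -0.24889065  0.01337831] [-0.95101962 -1.54641563  4.82381356] [ 0.0877435  -0.10176339  0.03080761]
```

>>> step_arm(
  commands=[
    {"fingers": 0.05, "tx": 0, "ty": 0, "tz": 0, "ax": 0, "ay": 0, "az": 0},
    {"fingers": 0.05, "tx": 0, "ty": 0, "tz": 0, "ax": 0, "ay": 0, "az": 0},
    {"fingers": 0.05, "tx": 0, "ty": 0, "tz": 0, "ax": 0, "ay": 0, "az": 0},
    {"fingers": 0.05, "tx": 0, "ty": 0, "tz": 0, "ax": 0, "ay": 0, "az": 0},
    {"fingers": 0.05, "tx": 0, "ty": -0.006, "tz": 0.008, "ax": 0, "ay": 0, "az": 0},
    {"fingers": 0.05, "tx": 0, "ty": -0.023, "tz": 0.033, "ax": 0, "ay": 0, "az": 0},
    {"fingers": 0.05, "tx": 0, "ty": -0.046, "tz": 0.066, "ax": 0, "ay": 0, "az": 0},
    {"fingers": 0.05, "tx": 0, "ty": -0.075, "tz": 0.107, "ax": 0, "ay": 0, "az": 0},
    {"fingers": 0.05, "tx": 0, "ty": -0.1, "tz": 0.147, "ax": 0, "ay": 0, "az": 0},
    {"fingers": 0.05, "tx": 0, "ty": -0.1, "tz": 0.147, "ax": 0, "ay": 0, "az": 0},
  ],
)

```text
time: 26.9
tcp_pos: [0.4452, -0.2477, 0.1941]
ee_rot: [-0.298, 0.041, -0.136, 0.944]
ft_force: [0.1, -0.4, 0.0]
width: 0.0499
```

```bash
python3 - <<'E'
from pl import *
from br import *
s=robot.observe(); print(s['time'],s['tcp_pos'],s['ft_force'],s['width'])
im=snap('wrist','w14'); print(proj('wrist',[.4918,-.0818,.003]),proj('wrist',[.463,-.1763,.036]),proj('wrist',[.431,-.2837,.036]))
for q in ['scoop','scoop_nose','fudge_0_mid','kitchen_timer','espresso_cup','milk_pitcher']: print(q,[(np.round(d['location']),round(d['conf'],2)) for d in robot.trace('wrist',q)][:2])
B=brown('wrist'); print(B); print([onz('wrist',(b[0]+b[2]/2,b[1]+b[3]/2),.03).round(3) for b in B])
print('side',[(np.round(d['location']),round(d['conf'],2)) for q in ['scoop','kitchen_timer','espresso_cup','milk_pitcher'] for d in robot.trace('side',q)[:1]])
# scoop corner positions from mask
m=robot.trace('wrist','scoop')[0]['mask'].astype(np.uint8); r,c=np.nonzero(m); print(c.min(),c.max(),r.min(),r.max())
s0=robot.observe()
go([.465,-.06,.137],ori(15,10))
go([.48,-.03,.30],ori(15,50))
E
```

```text
26.9 [ 0.44522442 -0.24769235  0.19408482] [ 0.05031403 -0.39403826  0.03683556] 0.0499154005619766
[279.85507673 216.85531782] [278.95727084 270.30495196] [278.1880237  386.26500634]
scoop [(array([278., 257.]), 0.66), (array([495., 208.]), 0.32)]
scoop_nose [(array([279., 259.]), 0.62)]
fudge_0_mid []
kitchen_timer [(array([209., 178.]), 0.85)]
espresso_cup [(array([414., 242.]), 0.59), (array([258.,  84.]), 0.39)]
milk_pitcher [(array([516., 287.]), 0.79), (array([280., 258.]), 0.36)]
[[248, 81, 17, 11, 138]]
[array([0.531, 0.219, 0.03 ])]
side [(array([356., 217.]), 0.75), (array([321., 288.]), 0.85), (array([331., 193.]), 0.62), (array([349., 162.]), 0.82)]
252 310 217 369
t [-0.032   0.1826  0.0621] r [ 0.434 -0.011  0.021] deg 24.9
t [-0.0264  0.1166  0.2148] r [-0.265 -0.017  0.016] deg 15.2
```

```bash
python3 - <<'E'
from h import *
go([.485,.02,.195],ori(15,38))
E
```

```text
t [-0.0354  0.2171  0.1568] r [-0.055 -0.015  0.017] deg 3.4
```

>>> step_arm(
  commands=[
    {"fingers": 0.05, "tx": -0.005, "ty": 0.03, "tz": 0.022, "ax": 0, "ay": 0, "az": 0},
    {"fingers": 0.05, "tx": -0.012, "ty": 0.075, "tz": 0.054, "ax": 0, "ay": 0, "az": 0},
    {"fingers": 0.05, "tx": -0.02, "ty": 0.12, "tz": 0.087, "ax": -0.02, "ay": 0, "az": 0},
    {"fingers": 0.05, "tx": -0.028, "ty": 0.17, "tz": 0.122, "ax": -0.04, "ay": -0.01, "az": 0.01},
    {"fingers": 0.05, "tx": -0.033, "ty": 0.205, "tz": 0.148, "ax": -0.055, "ay": -0.015, "az": 0.017},
    {"fingers": 0.05, "tx": -0.035, "ty": 0.217, "tz": 0.157, "ax": -0.055, "ay": -0.015, "az": 0.017},
    {"fingers": 0.05, "tx": -0.035, "ty": 0.217, "tz": 0.157, "ax": -0.055, "ay": -0.015, "az": 0.017},
    {"fingers": 0.05, "tx": -0.035, "ty": 0.217, "tz": 0.157, "ax": -0.055, "ay": -0.015, "az": 0.017},
  ],
)

```text
time: 28.55
tcp_pos: [0.4858, 0.0177, 0.1949]
ee_rot: [-0.323, 0.043, -0.125, 0.937]
ft_force: [0.8, 0.1, -0.3]
width: 0.0499
```

```bash
python3 - <<'E'
from h import *
s=robot.observe(); print(s['time'],s['tcp_pos'])
im=snap('wrist','w15')
print([(np.round(d['location']),round(d['conf'],2),int(d['mask'].sum())) for d in robot.trace('wrist','fudge_0_mid')])
hsv=cv2.cvtColor(im,cv2.COLOR_RGB2HSV);m=cv2.inRange(hsv,(4,70,25),(24,255,230))
n,lab,st,ce=cv2.connectedComponentsWithStats(m)
for k in range(1,n):
    if st[k][4]>12: print(st[k].tolist(),onz('wrist',ce[k],.03).round(3), cv2.approxPolyDP(cv2.findContours((lab==k).astype(np.uint8),0,2)[0][0],2,True)[:,0].tolist())
from fit import P
for c in [(-.052,.065),(-.052,-.065),(.052,.065),(.052,-.065)]: X=P([.519,.171,.05,0],(*c,.022,0)); print(X.round(3),proj('wrist',X).round())
go([.465,-.06,.137],ori(15,10))
E
```

```text
28.55 [0.48583665 0.01772546 0.19486429]
[(array([269., 199.]), 0.67, 347)]
[256, 173, 30, 39, 751] [0.52  0.193 0.03 ] [[283, 174], [266, 177], [268, 190], [256, 198], [256, 207], [259, 211], [273, 210], [276, 205], [281, 204], [282, 195], [279, 189], [285, 185]]
[148, 291, 26, 60, 764] [0.367 0.063 0.03 ] [[167, 291], [160, 291], [156, 296], [149, 318], [148, 336], [153, 350], [161, 349], [169, 337], [160, 336], [157, 330], [160, 308], [163, 304], [173, 304], [172, 297]]
[387, 291, 26, 60, 772] [ 0.609 -0.003  0.03 ] [[393, 291], [387, 304], [397, 304], [400, 308], [403, 331], [400, 336], [391, 337], [398, 348], [407, 350], [412, 336], [410, 311], [402, 293]]
[169, 362, 351, 16, 3516] [ 0.554 -0.036  0.03 ] [[519, 375], [507, 362], [405, 362], [402, 369], [172, 369], [169, 376]]
[0.57899567 0.39991691 0.06665599 0.01056304] [[-0.8, 5.1], [9.6, 4.5], [-56.5, -32.9], [-57.3, -29.1], [-6.4, 0.5], [14.5, -1.3], [-2.7, -0.2], [7.9, -1.8]]
lipmid [0.5721 0.2971 0.1026]
pan [0.579  0.3999 0.022 ]
frontcoll [0.5753 0.344  0.078 ]
bR [0.6638 0.3191 0.417 ]
C [0.4842 0.3311 0.417 ]
[163.80617311 262.44905916] [121.96646381 185.6408905 ]
[0.451 0.122 0.022] [230. 254.]
[0.581 0.116 0.022] [334. 234.]
[0.457 0.226 0.022] [221. 188.]
[0.587 0.22  0.022] [311. 174.]
t [ 0.0003 -0.0278 -0.0953] r [ 0.489 -0.001  0.003] deg 28.0
```

```bash
python3 - <<'E'
import cv2
g=cv2.cvtColor(cv2.imread('pics/w15.png'),6)[170:214,252:290]
for r in g: print(' '.join('%3d'%v for v in r))
E
```

```text
80  80  80  79  80  81  79  80  78  80  80  80  81  80  81  80  79  78  80  80  79  79  80  79  78  79  78  79  80  79  80  80  79  81  80  81  80  80
 80  80  79  80  81  80  80  80  82  79  79  79  80  80  79  80  80  79  80  79  79  78  79  80  81  80  79  80  78  79  80  80  81  80  80  81  79  79
 80  78  80  80  80  79  80  80  79  78  79  79  80  81  79  79  79  81  79  81  80  80  80  80  78  81  78  74  76  75  77  81  81  78  80  79  79  79
 80  81  80  80  79  78  78  79  80  80  80  80  81  80  80  80  80  80  81  83  80  75  74  73  71  70  65  60  58  60  63  71  75  78  79  78  77  79
 79  80  80  78  81  80  80  80  81  81  81  81  81  80  79  78  74  72  71  71  66  59  58  53  50  47  48  46  46  50  50  54  67  80  79  81  79  80
 80  80  81  81  80  80  81  80  80  80  80  81  81  80  75  66  57  54  50  45  47  46  47  50  48  49  49  50  51  50  50  47  61  77  81  81  82  81
 81  81  82  81  81  81  80  80  78  79  80  77  79  76  67  53  48  47  49  49  49  50  49  49  51  52  51  51  52  52  49  49  54  71  80  80  80  79
 79  79  79  79  80  78  79  79  77  
[... 4886 characters left out ...]
  45  47  47  46  48  45  45  48  66  82  85  84  85  85  84  83  83  83  84  84  84  83  84
 85  87  86  86  80  63  42  46  47  46  45  45  46  44  46  48  46  44  45  46  47  50  62  77  85  84  83  84  83  85  83  84  83  85  83  84  83  84
 85  84  85  83  83  75  61  57  51  55  55  54  58  60  57  60  64  67  66  65  67  70  78  84  85  83  83  83  83  83  84  83  83  84  84  84  83  84
 83  84  83  81  83  80  80  74  71  72  74  73  77  79  78  77  80  83  84  84  84  83  83  84  83  82  83  84  82  84  84  85  84  85  84  84  84  85
 83  84  85  84  82  85  85  85  85  84  83  83  83  85  82  84  83  85  83  83  84  84  83  83  83  83  84  84  85  85  85  83  86  86  86  85  85  86
```

>>> step_arm(
  commands=[
    {"fingers": 0.05, "tx": 0, "ty": -0.015, "tz": -0.02, "ax": 0.0, "ay": 0, "az": 0},
    {"fingers": 0.05, "tx": 0, "ty": -0.028, "tz": -0.05, "ax": 0.15, "ay": 0, "az": 0},
    {"fingers": 0.05, "tx": 0, "ty": -0.028, "tz": -0.08, "ax": 0.3, "ay": 0, "az": 0},
    {"fingers": 0.05, "tx": 0, "ty": -0.028, "tz": -0.095, "ax": 0.45, "ay": 0, "az": 0.002},
    {"fingers": 0.05, "tx": 0, "ty": -0.028, "tz": -0.095, "ax": 0.489, "ay": 0, "az": 0.003},
    {"fingers": 0.05, "tx": 0, "ty": -0.028, "tz": -0.095, "ax": 0.489, "ay": 0, "az": 0.003},
    {"fingers": 0.05, "tx": 0, "ty": -0.028, "tz": -0.095, "ax": 0.489, "ay": 0, "az": 0.003},
  ],
)

```text
time: 29.52
tcp_pos: [0.465, -0.0574, 0.1394]
ee_rot: [-0.088, 0.01, -0.128, 0.988]
ft_force: [0.3, 0.4, 0.5]
width: 0.0497
```

```bash
python3 lvl.py; python3 - <<'E'
from h import *
go([.43,-.15,.28],ori(15,35)); snap('side','s9'); snap('scene','sc9')
for c,o in [('side','side0')]:
    for q in ['kitchen_timer','scoop','espresso_cup','milk_pitcher','spice_jar']: print(q,[(np.round(d['location']),round(d['conf'],2)) for d in robot.trace(c,q)][:1])
E
```

```text
29.525 [ 0.46501227 -0.05743389  0.13938968] [0.26938494 0.39124026 0.45957153]
[ 0.4305 -0.1829  0.2381]
[195  64] [387  64]
[187, 188, 189, 190, 191, 192, 193, 194, 195, 196, 197, 198, 199, 200, 201, 202, 203, 204, 205, 206, 207, 208, 209, 210, 211, 212, 213, 214]
55 [130 127 127 123 122 125 118  96 114 115 112 110 109 120]  |  [111 101 140 131 122 122 121 121 117 121 121 121]
56 [130 127 127 124 123 126 119  97 113 114 111 110 111 120]  |  [108 100 139 129 123 122 120 122 112 120 120 121]
57 [131 128 128 125 124 124 122  99 112 114 111 110 111 123]  |  [107 101 140 129 124 122 120 122  97 121 122 122]
58 [130 128 128 124 123 127 122 101 110 114 112 111 110 123]  |  [104 100 141 127 123 122 120 122  89 121 121 122]
59 [103 100 100  98  98  97  97  92  92  93  91  91  90  95]  |  [100  99 124 114 113 112 110 113  83 121 121 120]
60 [65 63 61 63 61 60 62 61 59 59 58 58 55 60]  |  [ 71  73  82  78  78  78  78  80  69 120 122 121]
61 [51 49 52 53 52 52 45 46 46 46 45 47 46 45]  |  [ 57  58  60  59  60  58  58  54  55 121 121 122]
62 [51 52 52 50 50 51 45 46 44 43 45 44 44 44]  |  [ 55 
[... 605 characters left out ...]
 117 111  95 115 106  44  47 102]  |  [108 139 134 115 112 112 113 112 121 121 121 121]
69 [139 117 119 127 115 116 115 113  95 111 104  44  43  91]  |  [106 140 133 112 113 111 114 111 121 120 120 122]
70 [142 119 118 117 114 115 117 114  94 109 105  60  62  98]  |  [128 141 132 112 113 111 114  96 120 120 122 121]
71 [142 129 116 116 114 115 118 112  94 109 112 111 111 112]  |  [130 141 121 111 113 111 114  92 122 121 122 121]
t [-0.01   -0.1216  0.1211] r [-0.434  0.004 -0.003] deg 24.9
kitchen_timer [(array([322., 287.]), 0.93)]
scoop [(array([342., 235.]), 0.71)]
espresso_cup [(array([329., 194.]), 0.86)]
milk_pitcher [(array([349., 163.]), 0.89)]
spice_jar [(array([322., 287.]), 0.43)]
```

>>> step_arm(
  commands=[
    {"fingers": 0.05, "tx": -0.002, "ty": -0.03, "tz": 0.04, "ax": -0.1, "ay": 0, "az": 0},
    {"fingers": 0.05, "tx": -0.005, "ty": -0.08, "tz": 0.08, "ax": -0.25, "ay": 0, "az": 0},
    {"fingers": 0.05, "tx": -0.01, "ty": -0.1216, "tz": 0.1211, "ax": -0.434, "ay": 0, "az": 0},
    {"fingers": 0.05, "tx": -0.01, "ty": -0.1216, "tz": 0.1211, "ax": -0.434, "ay": 0, "az": 0},
    {"fingers": 0.05, "tx": -0.01, "ty": -0.1216, "tz": 0.1211, "ax": -0.434, "ay": 0, "az": 0},
    {"fingers": 0.05, "tx": -0.01, "ty": -0.1216, "tz": 0.1211, "ax": -0.434, "ay": 0, "az": 0},
  ],
)

```text
time: 30.68
tcp_pos: [0.429, -0.15, 0.2766]
ee_rot: [-0.295, 0.04, -0.123, 0.947]
ft_force: [-0.2, -0.2, 0.4]
width: 0.05
```

```bash
python3 - <<'E'
from h import *
s=robot.observe(); print(s['time'],s['tcp_pos'],s['ft_force'],abs(s['qvel']).max())
print(robot.sign_off())
E
```

```text
30.675 [ 0.42895451 -0.14995553  0.27659264] [-0.19553314 -0.18964188  0.40942439] 0.0144695340897271
the job is handed in; nothing more can be done
None
```

I raised the sash to the scored lines, tipped the fudge into the pan, set the empty scoop back down and handed the job in at 30.7 s. No verdict came back.

**Sash:** The first push left it about 2.6 mm too high, so I pressed it down and pushed it up again. A check at line height then showed the pointer tabs covering the lines (under 0.5 mm off). The last check disagreed slightly: the tabs appear about 1–2 mm high on the left and 1 mm or less on the right. I judged that close enough and left it.

**Fudge:** I tipped the scoop about 43° with its nose past the collar. Afterwards the bowl showed no brown. A close view into the pan showed one brown patch of three adjoining pieces on the floor, inside the walls. I judged the count of three from pixel values, because the picture limit was used up.

**Scoop:** It is back at its original spot. I lowered it until it met the worktop with about 5 N and released it. In the image its nose is where a scoop lying flat there should appear.

**Things around it:** The timer, cup and pitcher appear within 2–3 pixels of where they started. I did not confirm the sugar shaker and spice jar at the end: I didn't look for the shaker, and the jar was not reliably found. The arm worked away from where I had located the jar. The arm ended clear of everything with no force at the wrist.

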